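# Change over the reagent dry block

## Robot

A 7-joint arm with a two-finger parallel gripper is mounted at the origin on a cart in front of the work surface, level with it; the furniture and walls round the work are solid. World frame = base frame: x ahead of the robot, y to its left, z up, the work surface at z = 0. Lengths are in mm, angles in rad, forces in N, time in s.
With the tool pointing down it reaches from about 350 to 900 mm from the base axis. Payload 7.2 kg.
Tool frame: the origin (TCP) lies midway between the tips of the shut fingers; the grasp point (between the pads) lies 19 mm behind it; z points along the fingers, y is the line along which they close (so a half turn about z gives the same grasp; the last joint's range is limited). The gripper opens to 85 mm and grips with 20 to 120 N. Pads are 22 mm wide; open, the fingers measure 114 mm over their backs; the gripper's body (76 mm by 85 mm) begins 54 mm behind the grasp point. The pads swing forward as they close: fully open they stand 13 mm farther back than shut.
Start: joints at [1.093, 0.411, -0.013, 1.596, 0.006, 1.134, -0.082], TCP at [249.005, -573.258, 231.297] pointing down, gripper open.
Joint ranges: [-2.95, 2.95], [-0.29, 1.99], [-1.47, 1.44], [0.14, 2.54], [-1.03, 4.17], [0.13, 1.85], [-2.86, 2.86]. Speed limits (rad/s): [2.39, 2.39, 3.01, 3.01, 3.14, 3.14, 3.14].

## Interface

Orientations are given as a unit quaternion [w, x, y, z].
In Python, from workcell import robot gives the robot as it stands.
- The arm moves only by the tool play_rows, never from a script. Its argument "commands" is a list of rows, each a list of 7 numbers: the turn, a rotation vector about the tool's x, y, z in rad, then the shift along the tool's x, y, z in mm, then the gripper's target within -1 to 1 (fully open at 1, half-way at 0, shut at -1). In form: [[rx, ry, rz, dx, dy, dz, grip], ...]. A call has 1 to 5 rows; each row shifts and turns the commanded pose from where the row before left it, along the tool's axes as they then stand; what a row does not reach is not made up. A row lasts 1/10 s, in which the tool goes at most 50 mm and 8.59 degrees, less where a joint would pass 70% of its speed; a pose out of reach is approached as far as the arm can. A call is refused whole if a number of a shift passes 50 or a number of a turn 0.15, either way. A call with a gripper value outside its range is refused whole. The fingers move at their own pace and stop on an object; "squeeze" is the grip in N (left out, the last holds). Time passes only in rows, so rows that do not move let the fingers close. It gives the time, the measured TCP pose, the force, the opening and the grip force at its end, in the units of the state.
- robot.observe(): the state, without advancing time (a new reading comes with each control period).
- robot.read_camera(name): name is "side" or "top" or "wrist"; returns a dict with "img" (420x560x3 uint8, red, green, blue), "z_map" (420x560 float32, mm along the optical axis (not along the pixel's ray), 0 where there is no reading), "fovy" (degrees; the focal length in pixels is half the picture's height over the tangent of half this angle, whatever the lens; pixels are square), "cx", "cy" (the principal point, pixels), "world_to_cam" (4x4, takes a point from world to camera coordinates). Camera axes: x right, y up, looking along -z (the intrinsics and any distortion apply to the point x, -y, -z); pixel columns grow to the right and rows downward; lengths in mm; the calibration is good to about 2 mm. A picture is of the moment at which its call begins.
- robot.close_job(): hands the job in; it is judged then, once.
Trained networks look in a picture, given as the dict that the camera call returned (one of the last four; its "shot" number tells which), for a name from the list of things; names that differ only in an ending like _2 or _b are one class to them, and where a whole thing is asked for, a point or a joint stands for the part that bears it (a point fixed in the world has none). Each returns a list of dicts, best first, with "confidence" (0 to 1); they miss things now and then, are a little off and sometimes report something else, mostly with a low value. They report only what shows in the picture. A call takes as long as a camera call.
- robot.boxes_of(picture, thing): "centre" ([x, y, z] in mm, in the coordinates of the camera as it stood for that picture, good to about 4 mm: the middle of the surface that is visible of it).
- robot.cut_out(picture, thing): "pixels" (420x560 bool, what is visible of it).
The state is a dict: "t": time; "joint_positions": joint angles; "joint_vel": joint speeds; "effort": joint torques, N m; "tcp_pos": TCP position; "tcp_rot": TCP orientation; "wrist_force": force on the tool from outside, world axes, zero at the start; "ft_torque": the same for the moment, N m; "width": finger opening in mm; "grasp_force": force on a finger pad.
Only numpy, scipy, OpenCV 4.12 (cv2) and the standard library are available. Lean on these libraries where they do the work, as an engineer would, in place of code of your own. Each camera call takes 0.05 s, during which the arm holds its last target. There are 200 camera calls.

## Task

Change over the dry block: take every used (green-nozzled) dropper bottle out of its pocket and leave it in the steel bowl, and put every fresh (red- or blue-nozzled) dropper bottle upright into a pocket of its own, pushed straight down until it stands on the pocket's floor. When all of them are in place, start the heater: twist the red spring-return knob clockwise all the way to its stop, let go, and let it spring back by itself. Leave the other things on the worktop where they are; should something get knocked, put the job right again.

Things in the scene. Friction and masses are not known exactly. Their poses are not given: they have to be found in the camera images.
- dry_block: white block heater fixed on the worktop, 115 x 300 x 50 mm, origin at the centre of its underside, long side along its y, x pointing away from the robot; its flat top is 50 mm up. An aluminium block in it has three blind pockets in a row along its y; the knob is at its -y end.
- pocket_1 (a point): centre of the mouth of a pocket, in the top face of the dry block at local (0, 90, 50) mm: a plain round hole 28 mm across, 22 mm deep, no chamfer (bottles are 26 mm). Pockets are 68 mm apart. A seated bottle's centre is 17 mm above this point.
- pocket_2 (a point): centre of the mouth of a pocket, in the top face of the dry block at local (0, 22, 50) mm: a plain round hole 28 mm across, 22 mm deep, no chamfer (bottles are 26 mm). Pockets are 68 mm apart. A seated bottle's centre is 17 mm above this point.
- pocket_3 (a point): centre of the mouth of a pocket, in the top face of the dry block at local (0, -46, 50) mm: a plain round hole 28 mm across, 22 mm deep, no chamfer (bottles are 26 mm). Pockets are 68 mm apart. A seated bottle's centre is 17 mm above this point.
- knob_grip (a point): point on the axis of the red start knob, half-way up its grip bar, 25 mm above the top of the dry block; the bar is 42 mm long, 13 mm thick, 32 mm high (7 to 39 mm above the block's top) and at rest is turned 0.55 rad anticlockwise (seen from above) from the block's x, at the stop 0.55 rad clockwise from it. Axis vertical, at local (-15, -118) mm of the block, 74 mm from the centre of pocket_3. The x axis of this point lies along the bar and turns with it.
- start_knob (a joint): angle of the start knob, rad: 0 at rest, grows as it is turned clockwise seen from above, stop at 1.1; a spring (about 0.1 N m at the stop) brings it back to 0 when let go.
- green_bottle_1_mid (a point): centre (39 mm above its underside, half-way up) of a reagent dropper bottle with a green pointed nozzle; round body 26 mm in diameter and 52 mm high, nozzle above it to 78 mm in all, flat bottom, 50 g, z along its length. A used bottle; stands in a pocket of the dry block at the start. May be absent in a run.
- green_bottle_2_mid (a point): centre (39 mm above its underside, half-way up) of a reagent dropper bottle with a green pointed nozzle; round body 26 mm in diameter and 52 mm high, nozzle above it to 78 mm in all, flat bottom, 50 g, z along its length. A used bottle; stands in a pocket of the dry block at the start. May be absent in a run.
- red_bottle_mid (a point): centre (39 mm above its underside, half-way up) of a reagent dropper bottle with a red pointed nozzle; round body 26 mm in diameter and 52 mm high, nozzle above it to 78 mm in all, flat bottom, 50 g, z along its length. A fresh bottle; stands upright on the worktop at the start. May be absent in a run.
- blue_bottle_1_mid (a point): centre (39 mm above its underside, half-way up) of a reagent dropper bottle with a blue pointed nozzle; round body 26 mm in diameter and 52 mm high, nozzle above it to 78 mm in all, flat bottom, 50 g, z along its length. A fresh bottle; stands upright on the worktop at the start. May be absent in a run.
- blue_bottle_2_mid (a point): centre (39 mm above its underside, half-way up) of a reagent dropper bottle with a blue pointed nozzle; round body 26 mm in diameter and 52 mm high, nozzle above it to 78 mm in all, flat bottom, 50 g, z along its length. A fresh bottle; stands upright on the worktop at the start. May be absent in a run.
- used_bowl: round steel bowl for the used bottles, 147 mm across the rim, 56 mm high, floor about 100 mm across and a few mm thick, 0.4 kg, loose on the worktop; origin at the centre of its underside.
- timer: bystander, not to be disturbed: white bench timer, 58 x 62 x 14 mm, origin at the centre of its underside.
- note_pad: bystander, not to be disturbed: yellow sticky-note block, 70 x 70 x 16 mm, origin at the centre of its underside.
- cell_dish: bystander, not to be disturbed: round clear dish with a black ring, 64 mm across, 24 mm high, origin at the centre of its underside.
- slide_box: bystander, not to be disturbed: blue and white slide carton, 33 x 83 x 30 mm, origin at the centre of its underside.
- test_cassette: bystander, not to be disturbed: pale flat test cassette, 55 x 100 x 11 mm, origin at the centre of its underside.
- spray_can: bystander, not to be disturbed: white aerosol can, 58 mm across, 206 mm high, origin at the centre of its underside.
- vial: bystander, not to be disturbed: brown vial with grey cap, 22 mm across, 50 mm high, origin at the centre of its underside.
- tape_roll: bystander, not to be disturbed: roll of black tape, 53 mm across, 19 mm high, origin at the centre of its underside.

How it is judged:
By the outcome, as a careful person would: the job done as asked, in the order asked, and still so for the second after the job is handed in, with the robot touching nothing.
Of green_bottle_1, green_bottle_2 only 1 to 2 are there at a start; the rules pass over those that are not, and their reading is None.
Of red_bottle, blue_bottle_1, blue_bottle_2 only 2 to 3 are there at a start; the rules pass over those that are not, and their reading is None.
At some moment in a run one of used_bowl may be knocked a few centimetres aside while the robot is not near it.
It also fails if it takes over 210 s, if anything falls off the work surface, if the arm or the gripper's body presses on something with over 40 N, if the wrist force passes 120 N, or if a joint passes its speed limit or range.

## Working session

There is one attempt and no reset: what is moved stays moved. The work goes in short steps, Python scripts to look and compute and a tool call to move; the robot and the scene stay as the last step left them, time stands still between calls to the robot, and variables do not carry over. Pictures are saved under pics/ and viewed, at most 14 in all, crops included, and the job is handed in when it is done.

Besides the shell and the picture viewer there is one more tool, called after "Emit:" by a JSON object that holds its "api" and its "payload". play_rows: Moves the arm, as the interface text tells. Its arguments: {"type":"object","properties":{"commands":{"type":"array"},"squeeze":{"type":"number"}},"required":["commands"]}

```bash
mkdir -p pics; ls; cat > h.py <<'E'
from workcell import robot
import numpy as np, cv2
from scipy.spatial.transform import Rotation as R
def w(p,c): # camera->world
    M=np.linalg.inv(p["world_to_cam"]); return (M@np.r_[c,1])[:3]
def cloud(p):
    z=p["z_map"]; f=210/np.tan(np.radians(p["fovy"])/2)
    v,u=np.mgrid[:420,:560]
    c=np.stack([(u-p["cx"])*z/f,-(v-p["cy"])*z/f,-z,np.ones_like(z)],-1)
    P=c@np.linalg.inv(p["world_to_cam"]).T; P=P[...,:3]; P[z==0]=np.nan; return P
def save(p,n): cv2.imwrite(f"pics/{n}.png",p["img"][...,::-1])
def st():
    s=robot.observe(); q=s["tcp_rot"]; r=R.from_quat([q[1],q[2],q[3],q[0]]).as_matrix()
    print("t",s["t"],"tcp",np.round(s["tcp_pos"],1),"x",np.round(r[:,0],3),"y",np.round(r[:,1],3),"z",np.round(r[:,2],3),"w",s["width"],"F",np.round(s["wrist_force"],1))
    return s,r
E
cat > a.py <<'E'
from h import *
st()
for n in ["top","side"]:
    p=robot.read_camera(n); save(p,n+"0"); P=cloud(p)
    print(n,p["fovy"],w(p,[0,0,0]))
    for t in ["dry_block","knob_grip","green_bottle_1_mid","red_bottle_mid","blue_bottle_1_mid","used_bowl","timer","note_pad","cell_dish","slide_box","test_cassette","spray_can","vial","tape_roll"]:
        for d in robot.cut_out(p,t):
            if d["confidence"]<.3: continue
            m=d["pixels"]; v,u=np.nonzero(m); Q=P[m]
            print(t,round(d["confidence"],2),"px",int(u.mean()),int(v.mean()),"n",m.sum(),"med",np.round(np.nanmedian(Q,0)),"lo",np.round(np.nanpercentile(Q,3,0)),"hi",np.round(np.nanpercentile(Q,97,0)))
E
python3 a.py
```

```text
pics
t 0.0 tcp [ 248.8 -572.8  230.4] x [ 0.917  0.399 -0.   ] y [ 0.399 -0.917 -0.002] z [-0.001  0.001 -1.   ] w 85.47544642686037 F [-0.2  0.8 -0.6]
top 43.25677516183992 [-670.79534241 -130.59990747 1685.87649287]
dry_block 0.7 px 201 237 n 2494 med [451. 248.  48.] lo [408. 106.   7.] hi [524. 400.  61.]
dry_block 0.62 px 100 233 n 142 med [457. 651.  14.] lo [434. 626.  -3.] hi [483. 673.  25.]
green_bottle_1_mid 0.41 px 176 227 n 67 med [469. 343.  74.] lo [460. 332.  49.] hi [495. 353. 103.]
red_bottle_mid 0.37 px 283 241 n 83 med [474. -62.  38.] lo [466. -74.   2.] hi [493. -51.  75.]
used_bowl 0.62 px 362 246 n 858 med [ 497. -366.   10.] lo [ 418. -413.   -5.] hi [ 554. -295.   58.]
timer 0.66 px 122 243 n 274 med [423. 551.  11.] lo [396. 522.  -4.] hi [456. 590.  21.]
slide_box 0.74 px 176 228 n 63 med [468. 344.  74.] lo [459. 332.  49.] hi [479. 353.  96.]
test_cassette 0.68 px 444 273 n 43 med [ 410. -662.   13.] lo [ 397. -677.    3.] hi [ 423. -636.   19.]
test_cassette 0.59 px 283 241 n 87 med [474. -62.  37.] lo [466. -74.  -1.] hi [491. -48.  73.]
spray_can 0.6 
[... 894 characters left out ...]
 hi [ 447. -465.   22.]
cell_dish 0.49 px 342 222 n 152 med [ 672. -231.    4.] lo [ 640. -259.   -6.] hi [ 711. -203.   16.]
slide_box 0.5 px 342 222 n 124 med [ 672. -230.    4.] lo [ 647. -256.   -4.] hi [ 702. -204.   19.]
slide_box 0.47 px 362 219 n 161 med [ 700. -310.   26.] lo [ 679. -351.    3.] hi [ 717. -277.   36.]
test_cassette 0.82 px 434 292 n 337 med [ 415. -630.   10.] lo [ 383. -673.    3.] hi [ 449. -588.   17.]
vial 0.48 px 151 224 n 184 med [423. 553.  12.] lo [397. 525.  -1.] hi [456. 586.  19.]
vial 0.47 px 172 204 n 24 med [544. 510.  30.] lo [537. 505.  15.] hi [549. 518.  47.]
tape_roll 0.5 px 135 214 n 74 med [455. 653.  14.] lo [433. 627.   1.] hi [479. 675.  24.]
```

```bash
python3 - <<'E'
import cv2
a=cv2.imread("pics/top0.png")[130:310,80:470]; cv2.imwrite("pics/c1.png",cv2.resize(a,(780,360),interpolation=cv2.INTER_CUBIC))
a=cv2.imread("pics/side0.png")[170:320,110:470]; cv2.imwrite("pics/c2.png",cv2.resize(a,(792,330),interpolation=cv2.INTER_CUBIC))
E
```

```text
(no output)
```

View pics/c1.png

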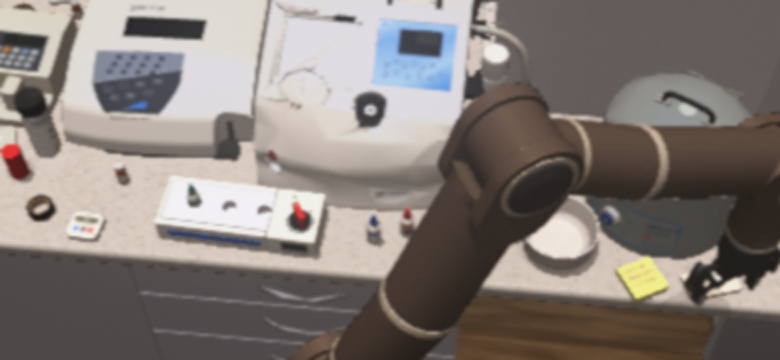

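View pics/c2.png

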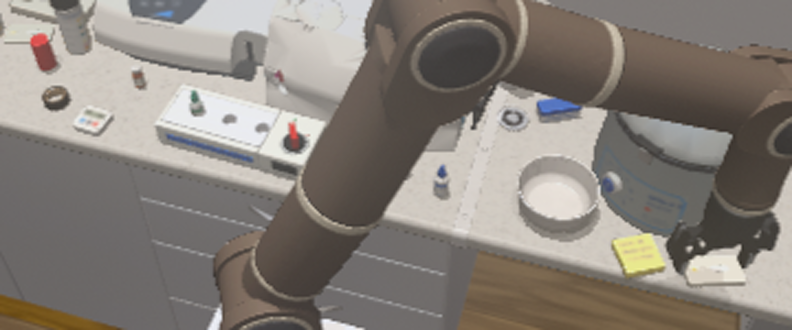

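One green bottle stands in pocket_1 (top crop 193,193) and the other two pockets are empty. Red (407,220) and blue (373,228) stand to the right of the block. Another blue shows in the side crop (441,180), hidden by the arm in the top view. The bowl is at (560,190) in the side crop. A machine stands close behind, so I'll map the free space next.

```bash
python3 - <<'E'
from h import *
for n in ["top","side"]:
    p=robot.read_camera(n);P=cloud(p).reshape(-1,3)
    for y in range(-450,450,50):
        o=[]
        for h in (60,120,180,250,350,450):
            m=(abs(P[:,1]-y)<25)&(P[:,2]>h)&(P[:,2]<h+100)&(P[:,0]>350)
            o.append(np.round(np.percentile(P[m,0],2)) if m.sum()>5 else None)
        print(n,y,o)
P=cloud(robot.read_camera("top"))
a=P[225:262,255:276].reshape(-1,3); b=a[a[:,2]>15]; print("blue?",np.round(np.median(b,0)),np.round(np.percentile(b,[5,95],0)))
p=robot.read_camera("wrist"); print("wrist cam",w(p,[0,0,0]),np.linalg.inv(p["world_to_cam"])[:3,2],p["fovy"])
E
```

```text
top -450 [np.float64(475.0), np.float64(479.0), np.float64(582.0), np.float64(581.0), np.float64(1149.0), np.float64(1150.0)]
top -400 [np.float64(490.0), np.float64(636.0), np.float64(603.0), np.float64(1150.0), np.float64(1149.0), np.float64(1150.0)]
top -350 [np.float64(549.0), np.float64(1150.0), np.float64(1152.0), np.float64(1148.0), np.float64(1149.0), np.float64(1150.0)]
top -300 [np.float64(1148.0), np.float64(1149.0), np.float64(1149.0), np.float64(1150.0), np.float64(1150.0), np.float64(1151.0)]
top -250 [np.float64(765.0), np.float64(765.0), np.float64(768.0), np.float64(1149.0), np.float64(1152.0), np.float64(1151.0)]
top -200 [np.float64(729.0), np.float64(737.0), np.float64(751.0), np.float64(1149.0), np.float64(1151.0), np.float64(1151.0)]
top -150 [np.float64(715.0), np.float64(612.0), np.float64(620.0), np.float64(770.0), np.float64(1152.0), np.float64(1150.0)]
top -100 [np.float64(544.0), np.float64(553.0), np.float64(606.0), np.float64(760.0), np.float64(1150.0), np.float64(1150.0)]
top -50 [np.float64(480.0), np.float64(541.0), np.float64(606.0), np.float64(766.0
[... 2935 characters left out ...]
0), np.float64(1150.0)]
side 250 [np.float64(565.0), np.float64(580.0), np.float64(624.0), np.float64(782.0), np.float64(1150.0), np.float64(1150.0)]
side 300 [np.float64(653.0), np.float64(701.0), np.float64(1151.0), np.float64(1150.0), np.float64(1150.0), np.float64(1150.0)]
side 350 [np.float64(468.0), np.float64(692.0), np.float64(1149.0), np.float64(1150.0), np.float64(1149.0), np.float64(1151.0)]
side 400 [np.float64(607.0), np.float64(685.0), np.float64(1149.0), np.float64(1151.0), np.float64(1150.0), np.float64(1149.0)]
blue? [523.   6.  40.] [[448. -20.  18.]
 [533.  50.  65.]]
wrist cam [ 313.99992831 -544.77510756  374.32476783] [0.25484354 0.11197163 0.96047755] 69.98833559696959
```

Emit:
{"api": "play_rows", "payload": {"commands": [[0, 0, -0.145, 0, 0, 0, 0.2], [0, 0, -0.145, 0, 0, 0, 0.2], [0, 0, -0.145, 0, 0, 0, 0.2], [0, 0, -0.145, 0, 0, 0, 0.2]]}}

```text
t: 2.1
tcp_pos: [249.0, -573.3, 231.3]
tcp_rot: [0.0, 0.879, 0.478, -0.0]
wrist_force: [0.4, 0.3, 0.5]
width: 51.2
grasp_force: 0.0
```

Emit:
{"api": "play_rows", "payload": {"commands": [[0, 0, -0.145, 0, 0, 0, 0.2], [0, 0, -0.145, 0, 0, 0, 0.2], [0, 0, -0.145, 0, 0, 0, 0.2], [0, 0, -0.145, 0, 0, 0, 0.2], [0, 0, 0, 0, 0, -10, 0.2]]}}

```text
t: 2.6
tcp_pos: [248.4, -572.6, 240.2]
tcp_rot: [-0.001, 0.707, 0.707, 0.001]
wrist_force: [-0.8, 0.2, -0.1]
width: 51.7
grasp_force: 0.0
```

Emit:
{"api": "play_rows", "payload": {"commands": [[0, 0, 0, 36, 36, -10, 0.2], [0, 0, 0, 36, 36, -10, 0.2], [0, 0, 0, 36, 36, -10, 0.2], [0, 0, 0, 36, 36, -10, 0.2], [0, 0, 0, 36, 36, -10, 0.2]]}}

```text
t: 3.1
tcp_pos: [423.9, -398.6, 291.0]
tcp_rot: [0.001, 0.709, 0.705, -0.0]
wrist_force: [0.2, -0.2, -0.4]
width: 51.4
grasp_force: 0.0
```

Emit:
{"api": "play_rows", "payload": {"commands": [[0, 0, 0, 40, 0, 0, 0.2], [0, 0, 0, 40, 0, 0, 0.2], [0, 0, 0, 0, 0, 0, 0.2]]}}

```text
t: 3.4
tcp_pos: [424.4, -314.2, 291.0]
tcp_rot: [0.0, 0.706, 0.708, 0.001]
wrist_force: [0.6, -0.7, 0.4]
width: 51.7
grasp_force: 0.0
```

```bash
cat > look.py <<'E'
from h import *
import sys
def look(things,name=None,show=True):
    st()
    p=robot.read_camera("wrist"); P=cloud(p)
    if name: save(p,name)
    for t in things:
        for d in robot.cut_out(p,t):
            if d["confidence"]<.3: continue
            m=d["pixels"]; v,u=np.nonzero(m); Q=P[m]; Q=Q[~np.isnan(Q[:,0])]
            if len(Q)<5: continue
            print(t,round(d["confidence"],2),"px",int(u.mean()),int(v.mean()),"n",m.sum(),"med",np.round(np.median(Q,0)),"lo",np.round(np.percentile(Q,3,0)),"hi",np.round(np.percentile(Q,97,0)))
    return p,P
if __name__=="__main__": look(sys.argv[2:],sys.argv[1])
E
python3 look.py w1 used_bowl blue_bottle_1_mid red_bottle_mid
```

```text
t 3.4 tcp [ 424.4 -314.2  291. ] x [-0.002  1.     0.001] y [1.    0.002 0.002] z [ 0.002  0.001 -1.   ] w 51.6925229173182 F [ 0.6 -0.7  0.4]
used_bowl 0.66 px 327 199 n 9500 med [ 495. -350.    9.] lo [ 426. -409.    1.] hi [ 554. -281.   56.]
blue_bottle_1_mid 0.72 px 306 31 n 623 med [ 454. -144.   49.] lo [ 444. -151.   10.] hi [ 467. -132.   78.]
```

View pics/w1.png

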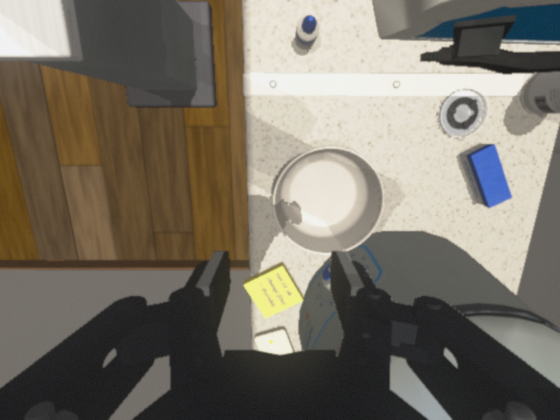

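The bowl is at px (328,199), about (489,-347) mm, and a blue bottle is at (307,30). I'll move on over the bottles and then the block.

Emit:
{"api": "play_rows", "payload": {"commands": [[0, 0, 0, 45, 0, 0, 0.2], [0, 0, 0, 45, 0, 0, 0.2], [0, 0, 0, 45, 0, 0, 0.2], [0, 0, 0, 45, 0, 0, 0.2], [0, 0, 0, 0, 0, 0, 0.2]]}}

```text
t: 4.1
tcp_pos: [423.5, -135.4, 290.1]
tcp_rot: [-0.0, 0.706, 0.708, 0.001]
wrist_force: [-0.7, -1.2, 0.8]
width: 51.4
grasp_force: 0.0
```

```bash
python3 look.py w2 blue_bottle_1_mid red_bottle_mid
```

```text
t 4.1 tcp [ 423.5 -135.4  290.1] x [-0.003  1.     0.001] y [1.    0.003 0.001] z [ 0.001  0.001 -1.   ] w 51.43504480417922 F [-0.7 -1.2  0.8]
blue_bottle_1_mid 0.44 px 307 313 n 4287 med [ 471. -366.    8.] lo [ 422. -407.    1.] hi [ 518. -276.   56.]
blue_bottle_1_mid 0.38 px 463 288 n 1504 med [ 705. -305.   31.] lo [ 682. -348.    5.] hi [ 736. -272.   33.]
red_bottle_mid 0.79 px 325 117 n 412 med [478. -58.  50.] lo [469. -69.  20.] hi [492. -46.  78.]
```

Emit:
{"api": "play_rows", "payload": {"commands": [[0, 0, 0, 45, 0, 0, 0.2], [0, 0, 0, 45, 0, 0, 0.2], [0, 0, 0, 45, 0, 0, 0.2], [0, 0, 0, 45, 0, 0, 0.2], [0, 0, 0, 45, 0, 0, 0.2]]}}

```text
t: 4.75
tcp_pos: [423.9, 84.7, 289.6]
tcp_rot: [0.0, 0.709, 0.705, 0.0]
wrist_force: [1.7, 0.2, -0.2]
width: 51.2
grasp_force: 0.0
```

Emit:
{"api": "play_rows", "payload": {"commands": [[0, 0, 0, 40, 0, 0, 0.2], [0, 0, 0, 40, 0, 0, 0.2], [0, 0, 0, 0, 0, 0, 0.2]]}}

```text
t: 5.05
tcp_pos: [423.6, 168.8, 289.7]
tcp_rot: [-0.001, 0.706, 0.708, 0.001]
wrist_force: [0.6, 0.2, -0.4]
width: 51.3
grasp_force: 0.0
```

```bash
python3 - <<'E'
from look import *
p,P=look(["green_bottle_1_mid","knob_grip","dry_block"],"w3")
Q=P.reshape(-1,3)
t=Q[(abs(Q[:,2]-50)<6)&(Q[:,0]>380)&(Q[:,0]<545)&(Q[:,1]<450)&(Q[:,1]>60)]
print(len(t)); r=cv2.minAreaRect(t[:,:2].astype(np.float32)); print(r, np.median(t[:,2]))
E
```

```text
t 5.05 tcp [423.6 168.8 289.7] x [-0.002  1.     0.003] y [1.    0.002 0.   ] z [-0.     0.003 -1.   ] w 51.26372480057175 F [ 0.6  0.2 -0.4]
green_bottle_1_mid 0.84 px 328 18 n 733 med [473. 344.  78.] lo [464. 337.  52.] hi [487. 356. 106.]
knob_grip 0.9 px 300 202 n 867 med [450. 147.  75.] lo [432. 126.  58.] hi [467. 160.  91.]
knob_grip 0.34 px 302 286 n 564 med [458.  12.  45.] lo [447. -17.   0.] hi [471.  17.  76.]
dry_block 0.84 px 318 112 n 20725 med [470. 255.  50.] lo [417. 118.  29.] hi [526. 365.  60.]
19314
((480.4413757324219, 218.7143096923828), (311.87774658203125, 135.6026611328125), 87.31023406982422) 50.4451044344371
```

View pics/w3.png

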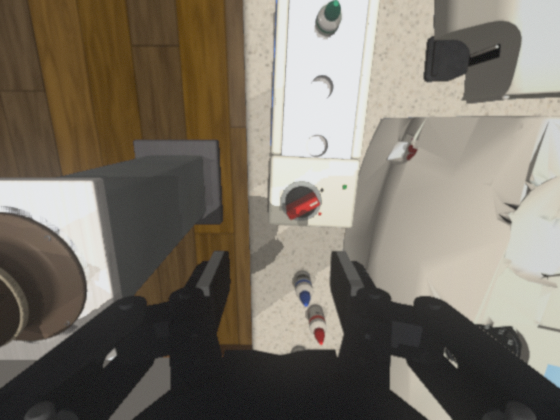

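View pics/w2.png

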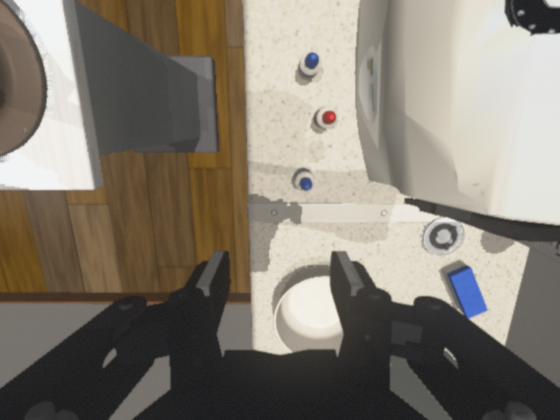

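The block's pockets show at px (329,17, green bottle in it), (321,87) and (317,146), with the knob at (301,203). All three fresh bottles are visible. Next I'll work out precise centres.

```bash
cat > prec.py <<'E'
from h import *
def rayplane(p,u,v,h):
    f=210/np.tan(np.radians(p["fovy"])/2); M=np.linalg.inv(p["world_to_cam"])
    d=np.stack([(u-p["cx"])/f,-(v-p["cy"])/f,-np.ones_like(u,float)],-1)@M[:3,:3].T; o=M[:3,3]
    return o+d*((h-o[2])/d[...,2])[...,None]
def holes(p,c):
    P=cloud(p); v,u=np.mgrid[:420,:560]; W=rayplane(p,u.astype(float),v.astype(float),50.)
    for x,y in c:
        m=(np.hypot(W[...,0]-x,W[...,1]-y)<24)&(P[...,2]<46)
        if m.sum()<30: print("nohole",x,y); continue
        n,l,s,ce=cv2.connectedComponentsWithStats(m.astype(np.uint8)); k=1+np.argmax(s[1:,4]); q=W[l==k][:,:2]
        (cx,cy),r=cv2.minEnclosingCircle(q.astype(np.float32)); print("hole mean",np.round(q.mean(0),1),"ext",np.round(q.min(0),1),np.round(q.max(0),1),"r",round(r,1),len(q))
def bottles(p,things,base):
    P=cloud(p)
    for t in things:
        for d in robot.cut_out(p,t):
            if d["confidence"]<.35: continue
            Q=P[d["pixels"]]; Q=Q[~np.isnan(Q[:,0])]; T=Q[(Q[:,2]>base+68)&(Q[:,2]<base+82)]
            if len(T)<4: continue
            S=Q[(Q[:,2]>base+10)&(Q[:,2]<base+48)]
            print(t,round(d["confidence"],2),"tip",np.round(T.mean(0),1),len(T),"body",np.round(np.median(S,0),1),np.round(S.min(0)),np.round(S.max(0)))
E
python3 - <<'E'
from prec import *
p=robot.read_camera("wrist"); holes(p,[(467,270),(464,205)]); bottles(p,["green_bottle_1_mid"],28)
P=cloud(p); Q=P.reshape(-1,3); k=Q[(np.hypot(Q[:,0]-448,Q[:,1]-142)<35)&(Q[:,2]>83)&(Q[:,2]<95)]; print("knob",k.mean(0),len(k)); r=cv2.minAreaRect(k[:,:2].astype(np.float32)); print(r)
E
```

```text
hole mean [472.5 280.7] ext [459.2 267.9] [486.4 293.1] r 13.7 425
hole mean [469.6 213.9] ext [457.  201.1] [483.2 226.6] r 13.5 384
green_bottle_1_mid 0.92 tip [476.3 345.4  98.7] 57 body [471.8 339.4  67.6] [463. 336.  45.] [493. 356.  76.]
knob [451.15257655 143.49951614  89.01836862] 386
((451.343017578125, 142.730712890625), (41.75907897949219, 13.295185089111328), 29.0116024017334)
```

Emit:
{"api": "play_rows", "payload": {"commands": [[0, 0, 0, 45, 13, 30, 0.2], [0, 0, 0, 45, 13, 30, 0.2], [0, 0, 0, 45, 13, 30, 0.2], [0, 0, 0, 44, 13, 30, 0.2], [0, 0, 0, 0, 0, 20, 0.2]]}}

```text
t: 5.85
tcp_pos: [470.2, 330.7, 159.1]
tcp_rot: [-0.002, 0.706, 0.708, 0.0]
wrist_force: [-0.3, 0.6, -0.3]
width: 51.4
grasp_force: 0.0
```

Emit:
{"api": "play_rows", "payload": {"commands": [[0, 0, 0, 0, 0, 30, 0.2], [0, 0, 0, 0, 0, 30, 0.2], [0, 0, 0, 0, 0, 25, 0.2], [0, 0, 0, 0, 0, 10, 0.2], [0, 0, 0, 0, 0, 0, 0.2]]}}

```text
t: 6.35
tcp_pos: [470.2, 325.0, 65.1]
tcp_rot: [-0.0, 0.708, 0.706, -0.001]
wrist_force: [-0.9, -0.1, -0.2]
width: 50.8
grasp_force: 0.0
```

```bash
python3 - <<'E'
from prec import *
st(); p=robot.read_camera("wrist"); save(p,"w4"); holes(p,[(472,281)]); bottles(p,["green_bottle_1_mid"],28)
E
```

```text
t 6.35 tcp [470.2 325.   65.1] x [ 0.002  1.    -0.002] y [ 1.    -0.002 -0.002] z [-0.002 -0.002 -1.   ] w 50.75211580364268 F [-0.9 -0.1 -0.2]
hole mean [473.2 283.4] ext [460.1 271. ] [486.5 295.2] r 13.3 1161
green_bottle_1_mid 0.98 tip [476.1 352.1 101.9] 694 body [475.  360.1  71.7] [462. 329.  40.] [491. 363.  76.]
```

View pics/w4.png

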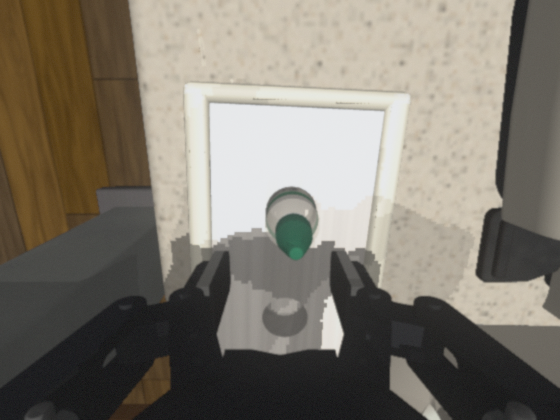

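The bottle stands ahead in px (291,215), between the lines of the fingers. It is about 24 mm further in +y and 5 mm further in x.

Emit:
{"api": "play_rows", "payload": {"commands": [[0, 0, 0, 8, 5.5, 0, 0.2], [0, 0, 0, 8, 0, 4, 0.2], [0, 0, 0, 8, 0, 4, 0.2], [0, 0, 0, 0.5, 0, 3, 0.2], [0, 0, 0, 0, 0, 0, 0.2]]}}

```text
t: 6.95
tcp_pos: [475.2, 351.3, 54.6]
tcp_rot: [-0.0, 0.707, 0.707, -0.001]
wrist_force: [0.4, 0.4, -0.3]
width: 51.1
grasp_force: 0.0
```

Emit:
{"api": "play_rows", "payload": {"commands": [[0, 0, 0, 0, 0, 0, -1], [0, 0, 0, 0, 0, 0, -1], [0, 0, 0, 0, 0, 0, -1], [0, 0, 0, 0, 0, 0, -1], [0, 0, 0, 0, 0, 0, -1]], "squeeze": 40}}

```text
t: 7.45
tcp_pos: [475.9, 350.8, 55.3]
tcp_rot: [0.0, 0.708, 0.707, 0.0]
wrist_force: [-0.6, -0.1, -0.3]
width: 24.6
grasp_force: 39.3
```

Emit:
{"api": "play_rows", "payload": {"commands": [[0, 0, 0, 0, 0, -15, -1], [0, 0, 0, 0, 0, -25, -1], [0, 0, 0, 0, 0, -35, -1], [0, 0, 0, 0, 0, -40, -1], [0, 0, 0, -20, -10, -20, -1]]}}

```text
t: 7.95
tcp_pos: [466.5, 334.3, 194.8]
tcp_rot: [-0.001, 0.707, 0.708, 0.003]
wrist_force: [0.1, 0.6, 0.2]
width: 24.5
grasp_force: 39.7
```

Emit:
{"api": "play_rows", "payload": {"commands": [[0, 0, 0, -45, -10, 0, -1], [0, 0, 0, -45, -10, 0, -1], [0, 0, 0, -45, 0, 0, -1], [0, 0, 0, -45, 0, 0, -1], [0, 0, 0, -45, 0, 0, -1]]}}

```text
t: 8.45
tcp_pos: [445.1, 104.5, 191.3]
tcp_rot: [0.001, 0.707, 0.707, 0.0]
wrist_force: [1.3, -1.0, -0.9]
width: 24.6
grasp_force: 39.7
```

Emit:
{"api": "play_rows", "payload": {"commands": [[0, 0, 0, -45, 0, 0, -1], [0, 0, 0, -45, 0, 0, -1], [0, 0, 0, -45, 0, 0, -1], [0, 0, 0, -45, 0, 0, -1], [0, 0, 0, -45, 0, 0, -1]]}}

```text
t: 8.95
tcp_pos: [445.1, -120.6, 191.4]
tcp_rot: [0.001, 0.707, 0.707, 0.0]
wrist_force: [1.2, 0.3, -0.4]
width: 24.4
grasp_force: 39.7
```

Emit:
{"api": "play_rows", "payload": {"commands": [[0, 0, 0, -45, 0, 0, -1], [0, 0, 0, -45, 0, 0, -1], [0, 0, 0, -45, 0, 0, -1], [0, 0, 0, -30, 0, -20, -1], [0, 0, 0, 0, 0, -20, -1]]}}

```text
t: 9.45
tcp_pos: [443.6, -288.7, 230.8]
tcp_rot: [-0.0, 0.71, 0.705, -0.0]
wrist_force: [0.2, -0.2, 0.0]
width: 24.8
grasp_force: 39.7
```

```bash
python3 - <<'E'
from prec import *
st(); p=robot.read_camera("wrist"); P=cloud(p); save(p,"w5"); bottles(p,["blue_bottle_1_mid","red_bottle_mid"],0)
Q=P.reshape(-1,3); m=(np.hypot(Q[:,0]-489,Q[:,1]+347)<120)&(Q[:,2]>50)&(Q[:,2]<62); print("rim",m.sum(),Q[m].min(0),Q[m].max(0), cv2.minEnclosingCircle(Q[m][:,:2].astype(np.float32)))
E
```

```text
t 9.45 tcp [ 443.6 -288.7  230.8] x [ 0.007  1.    -0.   ] y [ 1.    -0.007 -0.001] z [-0.001 -0.    -1.   ] w 24.8070498700541 F [ 0.2 -0.2  0. ]
blue_bottle_1_mid 0.6 tip [ 456.2 -139.4   73.9] 156 body [ 454.9 -148.    42. ] [ 444. -151.   10.] [ 469. -125.   48.]
rim 1532 [ 415.09717247 -465.96865189   50.02248714] [ 598.57668646 -270.17497628   61.97031964] ((500.8875732421875, -368.1882629394531), 101.35002899169922)
```

View pics/w5.png

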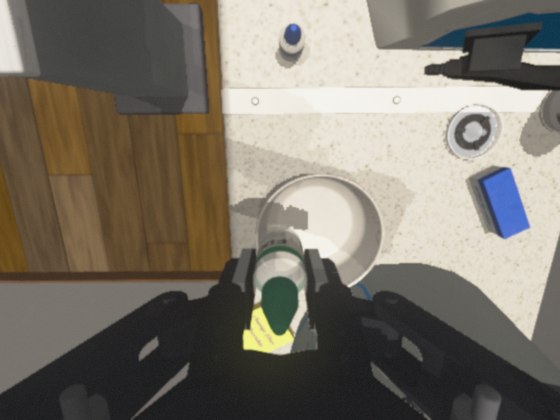

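The bottle is held, and the bowl (px 321,235) hasn't moved; its centre is about (488,-344). I'll lower the bottle into it.

Emit:
{"api": "play_rows", "payload": {"commands": [[0, 0, 0, -27, 22, 10, -1], [0, 0, 0, -27, 22, 20, -1], [0, 0, 0, 0, 0, 40, -1], [0, 0, 0, 0, 0, 40, -1], [0, 0, 0, 0, 0, 40, -1]]}}

```text
t: 10.1
tcp_pos: [489.0, -336.5, 78.4]
tcp_rot: [-0.0, 0.707, 0.707, 0.0]
wrist_force: [0.5, -0.3, -1.2]
width: 24.5
grasp_force: 39.8
```

Emit:
{"api": "play_rows", "payload": {"commands": [[0, 0, 0, 0, 0, 25, -1], [0, 0, 0, 0, 0, 10, -1], [0, 0, 0, 0, 0, 5, -1], [0, 0, 0, 0, 0, 0, -1]]}}

```text
t: 10.5
tcp_pos: [489.5, -337.6, 40.6]
tcp_rot: [0.0, 0.707, 0.707, 0.0]
wrist_force: [-0.8, -0.4, -0.7]
width: 24.6
grasp_force: 39.8
```

Emit:
{"api": "play_rows", "payload": {"commands": [[0, 0, 0, 0, 0, 3, -1], [0, 0, 0, 0, 0, 3, -1], [0, 0, 0, 0, 0, 0, -1]]}}

```text
t: 10.8
tcp_pos: [489.2, -338.3, 34.6]
tcp_rot: [0.0, 0.708, 0.707, -0.0]
wrist_force: [0.4, 0.1, -0.7]
width: 24.8
grasp_force: 39.8
```

Emit:
{"api": "play_rows", "payload": {"commands": [[0, 0, 0, 0, 0, 2, -1], [0, 0, 0, 0, 0, 1, -1], [0, 0, 0, 0, 0, 0, -1]]}}

```text
t: 11.1
tcp_pos: [489.0, -338.1, 31.1]
tcp_rot: [-0.0, 0.707, 0.707, -0.0]
wrist_force: [-0.0, -0.1, -0.5]
width: 24.9
grasp_force: 39.8
```

Emit:
{"api": "play_rows", "payload": {"commands": [[0, 0, 0, 0, 0, 0, -0.3], [0, 0, 0, 0, 0, 0, 0.1], [0, 0, 0, 0, 0, 0, 0.2], [0, 0, 0, 0, 0, 0, 0.2]]}}

```text
t: 11.5
tcp_pos: [489.2, -338.1, 31.3]
tcp_rot: [0.0, 0.707, 0.707, 0.0]
wrist_force: [-0.8, -0.2, 0.6]
width: 51.2
grasp_force: 0.0
```

Emit:
{"api": "play_rows", "payload": {"commands": [[0, 0, 0, 0, 0, -10, 0.2], [0, 0, 0, 0, 0, -25, 0.2], [0, 0, 0, 0, 0, -45, 0.2], [0, 0, 0, 0, 0, -45, 0.2], [0, 0, 0, 0, 0, -45, 0.2]]}}

```text
t: 12.0
tcp_pos: [489.0, -337.7, 203.7]
tcp_rot: [0.0, 0.707, 0.707, 0.0]
wrist_force: [0.3, -1.5, -1.0]
width: 51.2
grasp_force: 0.0
```

Emit:
{"api": "play_rows", "payload": {"commands": [[0, 0, 0, 40, -9, -5, 0.2], [0, 0, 0, 40, -9, 0, 0.2], [0, 0, 0, 30, -9, 0, 0.2], [0, 0, 0, 20, -5, 0, 0.2], [0, 0, 0, 0, 0, 0, 0.2]]}}

```text
t: 12.5
tcp_pos: [457.1, -205.4, 207.1]
tcp_rot: [0.0, 0.706, 0.708, -0.0]
wrist_force: [0.5, 0.2, -0.8]
width: 50.8
grasp_force: 0.0
```

```bash
python3 - <<'E'
from prec import *
st(); p=robot.read_camera("wrist"); P=cloud(p); save(p,"w6"); bottles(p,["blue_bottle_1_mid","red_bottle_mid"],0)
for d in robot.cut_out(p,"green_bottle_1_mid"): print(d["confidence"],np.nanmedian(P[d["pixels"]],0))
E
```

```text
t 12.5 tcp [ 457.1 -205.4  207.1] x [-0.003  1.    -0.001] y [1.    0.003 0.001] z [ 0.001 -0.001 -1.   ] w 50.844230979616185 F [ 0.5  0.2 -0.8]
blue_bottle_1_mid 0.89 tip [ 456.4 -137.8   73.9] 146 body [ 458.5 -137.3   46.6] [ 444. -151.   44.] [ 469. -125.   48.]
red_bottle_mid 0.83 tip [481.6 -59.   73.9] 188 body [478.5 -67.1  41.5] [469. -71.  10.] [494. -44.  48.]
0.75 [ 510.67927186 -301.29332655   30.76602769]
```

View pics/w6.png

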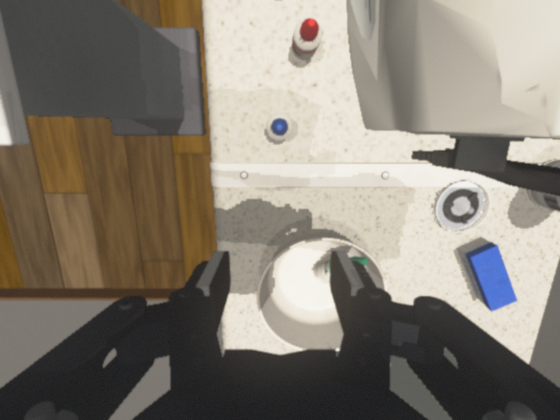

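The green bottle lies in the bowl (px 345,265). Next is the blue bottle at (279,127), about (456.5,-138).

Emit:
{"api": "play_rows", "payload": {"commands": [[0, 0, 0, 30, 0, 20, 0.2], [0, 0, 0, 25, 0, 20, 0.2], [0, 0, 0, 12.5, -0.5, 10, 0.2], [0, 0, 0, 0, 0, 10, 0.2], [0, 0, 0, 0, 0, 0, 0.2]]}}

```text
t: 13.2
tcp_pos: [456.4, -141.6, 144.9]
tcp_rot: [-0.001, 0.708, 0.706, -0.0]
wrist_force: [0.5, -1.0, -0.1]
width: 51.1
grasp_force: 0.0
```

```bash
python3 - <<'E'
from prec import *
st(); p=robot.read_camera("wrist"); bottles(p,["blue_bottle_1_mid","red_bottle_mid"],0)
E
```

```text
t 13.2 tcp [ 456.4 -141.6  144.9] x [0.002 1.    0.001] y [ 1.    -0.002 -0.002] z [-0.002  0.001 -1.   ] w 51.108199669280665 F [ 0.5 -1.  -0.1]
blue_bottle_1_mid 0.56 tip [ 456.5 -135.7   73.7] 178 body [ 455.9 -127.1   39.6] [ 444. -147.   10.] [ 469. -124.   48.]
red_bottle_mid 0.66 tip [ 456.5 -135.9   73.8] 188 body [ 456.7 -127.3   40.3] [ 444. -149.   10.] [ 469. -124.   48.]
red_bottle_mid 0.64 tip [481.4 -57.5  74. ] 251 body [476.1 -60.   46.5] [469. -70.  12.] [495. -44.  48.]
```

Emit:
{"api": "play_rows", "payload": {"commands": [[0, 0, 0, 4, 0, 40, 0.2], [0, 0, 0, 0, 0, 40, 0.2], [0, 0, 0, 0, 0, 27, 0.2], [0, 0, 0, 0, 0, 10, 0.2], [0, 0, 0, 0, 0, 0, 0.2]]}}

```text
t: 13.85
tcp_pos: [456.5, -136.9, 28.7]
tcp_rot: [-0.001, 0.708, 0.707, -0.0]
wrist_force: [-0.7, -0.5, 0.8]
width: 51.4
grasp_force: 0.0
```

Emit:
{"api": "play_rows", "payload": {"commands": [[0, 0, 0, 0, 0, 0, -1], [0, 0, 0, 0, 0, 0, -1], [0, 0, 0, 0, 0, 0, -1], [0, 0, 0, 0, 0, 0, -1], [0, 0, 0, 0, 0, 0, -1]]}}

```text
t: 14.35
tcp_pos: [458.0, -137.0, 30.7]
tcp_rot: [0.001, 0.708, 0.707, 0.0]
wrist_force: [-0.8, -0.6, 9.0]
width: 24.7
grasp_force: 39.3
```

Emit:
{"api": "play_rows", "payload": {"commands": [[0, 0, 0, 0, 0, -10, -1], [0, 0, 0, 0, 0, -40, -1], [0, 0, 0, 0, 0, -40, -1], [0, 0, 0, 0, 0, -40, -1], [0, 0, 0, 20, 0, -10, -1]]}}

```text
t: 14.85
tcp_pos: [458.8, -118.5, 173.7]
tcp_rot: [0.003, 0.709, 0.705, 0.001]
wrist_force: [-0.1, 0.2, -1.5]
width: 24.6
grasp_force: 39.4
```

Emit:
{"api": "play_rows", "payload": {"commands": [[0, 0, 0, 45, 0, 0, -1], [0, 0, 0, 45, 0, 0, -1], [0, 0, 0, 45, 0, 0, -1], [0, 0, 0, 45, 0, 0, -1], [0, 0, 0, 45, 0, 0, -1]]}}

```text
t: 15.35
tcp_pos: [456.1, 110.6, 169.5]
tcp_rot: [0.0, 0.707, 0.707, -0.0]
wrist_force: [1.0, -0.2, 0.2]
width: 24.6
grasp_force: 39.4
```

Emit:
{"api": "play_rows", "payload": {"commands": [[0, 0, 0, 45, 4, 0, -1], [0, 0, 0, 35, 4, 0, -1], [0, 0, 0, 20, 4, 0, -1], [0, 0, 0, 0, 0, 0, -1]]}}

```text
t: 15.75
tcp_pos: [468.1, 212.6, 169.5]
tcp_rot: [-0.001, 0.706, 0.709, 0.001]
wrist_force: [-0.0, 0.0, -0.2]
width: 24.4
grasp_force: 39.4
```

```bash
python3 - <<'E'
from prec import *
st(); p=robot.read_camera("wrist"); save(p,"w7"); holes(p,[(472.5,281),(469.6,213.5),(475.5,349)]); 
P=cloud(p)
for d in robot.cut_out(p,"blue_bottle_1_mid")[:2]:
    Q=P[d["pixels"]];print(d["confidence"],np.nanpercentile(Q,[2,50,98],0).round(1))
E
```

```text
t 15.75 tcp [468.1 212.6 169.5] x [-0.004  1.     0.002] y [ 1.     0.004 -0.   ] z [-0.     0.002 -1.   ] w 24.39435710334527 F [-0.   0.  -0.2]
hole mean [473.  281.8] ext [459.8 268.3] [486.1 295.1] r 13.7 859
hole mean [469.9 214.5] ext [456.9 201.1] [483.2 227.3] r 13.5 663
hole mean [476.3 349.3] ext [463.3 336.4] [489.9 362.9] r 13.6 1042
0.58 [[456.7 209.2 144.2]
 [468.4 219.  188.5]
 [479.3 225.1 217.3]]
```

View pics/w7.png

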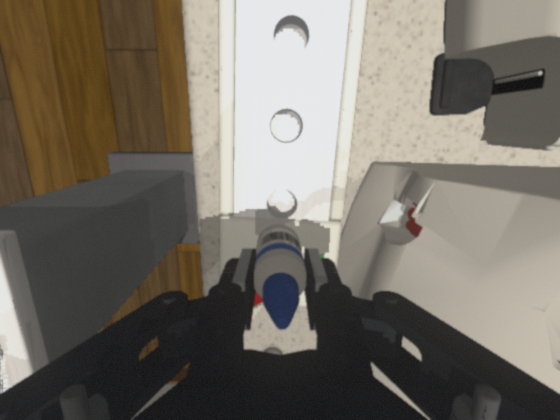

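All three empty pockets are visible at px (291,37), (286,125) and (281,203). The held bottle is centred on the TCP, so I'll align it over pocket_3 and descend.

Emit:
{"api": "play_rows", "payload": {"commands": [[0, 0, 0, 1.8, 1.8, 25, -1], [0, 0, 0, 0, 0, 30, -1], [0, 0, 0, 0, 0, 20, -1], [0, 0, 0, 0, 0, 5, -1], [0, 0, 0, 0, 0, 0, -1]]}}

```text
t: 16.35
tcp_pos: [470.6, 209.1, 88.9]
tcp_rot: [-0.0, 0.708, 0.706, -0.001]
wrist_force: [0.1, 0.7, -1.8]
width: 24.3
grasp_force: 39.4
```

```bash
cat > chk.py <<'E'
from prec import *
import sys
x,y=float(sys.argv[1]),float(sys.argv[2]); t=sys.argv[3]
a=np.array([robot.observe()["tcp_pos"] for _ in range(1)]); st()
p=robot.read_camera("wrist"); P=cloud(p); holes(p,[(x,y)]); st()
v,u=np.mgrid[:420,:560]; W=rayplane(p,u.astype(float),v.astype(float),50.)
for d in robot.cut_out(p,t)[:1]:
    Q=P[d["pixels"]];Q=Q[~np.isnan(Q[:,0])]; zt=robot.observe()["tcp_pos"][2]
    S=Q[(Q[:,2]<zt+15)];print(round(d["confidence"],2),len(S),S.min(0).round(1),S.max(0).round(1))
    # cylinder fit r=13
    from scipy.optimize import least_squares
    S=S[S[:,2]<zt+12]; r=least_squares(lambda c:np.hypot(S[:,0]-c[0]-c[2]*(S[:,2]-zt),S[:,1]-c[1]-c[3]*(S[:,2]-zt))-13,[x,y,0,0],loss="soft_l1"); print("cyl",r.x.round(2))
E
python3 chk.py 470 214.3 blue_bottle_1_mid
```

```text
t 16.35 tcp [470.6 209.1  88.9] x [ 0.002  1.    -0.001] y [ 1.    -0.002 -0.001] z [-0.001 -0.001 -1.   ] w 24.30257989802474 F [ 0.1  0.7 -1.8]
hole mean [470.1 220.3] ext [456.8 209.8] [483.2 227.3] r 13.5 607
t 16.4 tcp [471.1 209.7  89.7] x [ 0.002  1.    -0.   ] y [ 1.    -0.002  0.   ] z [ 0. -0. -1.] w 24.691280604392926 F [ 0.6 -0.4 -0.3]
```

Emit:
{"api": "play_rows", "payload": {"commands": [[0, 0, 0, 4.5, -0.6, 0, -1], [0, 0, 0, 0, 0, 0, -1]]}}

```text
t: 16.65
tcp_pos: [470.8, 215.7, 90.3]
tcp_rot: [0.0, 0.707, 0.707, 0.001]
wrist_force: [-0.0, 0.1, -1.3]
width: 24.7
grasp_force: 39.4
```

Emit:
{"api": "play_rows", "payload": {"commands": [[0, 0, 0, 0, 0, 3, -1], [0, 0, 0, 0, 0, 0, -1]]}}

```text
t: 16.85
tcp_pos: [470.3, 214.7, 86.1]
tcp_rot: [0.0, 0.707, 0.707, -0.0]
wrist_force: [0.0, 1.1, -0.4]
width: 24.6
grasp_force: 39.4
```

```bash
python3 chk.py 470 214.3 green_bottle_1_mid
```

```text
t 16.85 tcp [470.3 214.7  86.1] x [ 0.001  1.    -0.   ] y [ 1.    -0.001 -0.   ] z [-0. -0. -1.] w 24.568448241375243 F [ 0.   1.1 -0.4]
hole mean [471.6 222.9] ext [456.7 212.3] [483.5 227.2] r 13.5 217
t 16.9 tcp [470.3 214.6  86.1] x [ 0.001  1.    -0.   ] y [ 1.    -0.001 -0.   ] z [-0. -0. -1.] w 24.852369108987425 F [-0.5  0.  -0.2]
```

Emit:
{"api": "play_rows", "payload": {"commands": [[0, 0, 0, 0, 0, 3, -1], [0, 0, 0, 0, 0, 3, -1], [0, 0, 0, 0, 0, 0, -1]]}}

```text
t: 17.25
tcp_pos: [470.0, 214.5, 79.6]
tcp_rot: [-0.0, 0.707, 0.707, -0.0]
wrist_force: [0.0, 0.2, -0.3]
width: 24.6
grasp_force: 39.4
```

Emit:
{"api": "play_rows", "payload": {"commands": [[0, 0, 0, 0, 0, 3, -1], [0, 0, 0, 0, 0, 0, -1]]}}

```text
t: 17.45
tcp_pos: [470.2, 214.6, 76.8]
tcp_rot: [-0.0, 0.707, 0.707, -0.0]
wrist_force: [-0.4, -0.3, -1.1]
width: 24.9
grasp_force: 39.4
```

Emit:
{"api": "play_rows", "payload": {"commands": [[0, 0, 0, 0, 0, 4, -1], [0, 0, 0, 0, 0, 4, -1], [0, 0, 0, 0, 0, 0, -1]]}}

```text
t: 17.75
tcp_pos: [470.0, 214.5, 68.6]
tcp_rot: [-0.0, 0.707, 0.707, -0.0]
wrist_force: [-0.5, 0.1, -0.0]
width: 24.7
grasp_force: 39.4
```

Emit:
{"api": "play_rows", "payload": {"commands": [[0, 0, 0, 0, 0, 4, -1], [0, 0, 0, 0, 0, 3, -1], [0, 0, 0, 0, 0, 0, -1]]}}

```text
t: 18.05
tcp_pos: [470.1, 214.6, 61.7]
tcp_rot: [-0.0, 0.707, 0.707, -0.0]
wrist_force: [-0.3, 0.5, -0.4]
width: 24.7
grasp_force: 39.4
```

Emit:
{"api": "play_rows", "payload": {"commands": [[0, 0, 0, 0, 0, 2, -1], [0, 0, 0, 0, 0, 1, -1], [0, 0, 0, 0, 0, 0, -1]]}}

```text
t: 18.35
tcp_pos: [470.3, 214.7, 59.1]
tcp_rot: [-0.0, 0.707, 0.707, -0.0]
wrist_force: [-0.4, 0.4, 0.9]
width: 24.5
grasp_force: 39.4
```

Smooth entry. I'll press gently until it reaches the floor.

Emit:
{"api": "play_rows", "payload": {"commands": [[0, 0, 0, 0, 0, 1, -1], [0, 0, 0, 0, 0, 1, -1], [0, 0, 0, 0, 0, 0, -1]]}}

```text
t: 18.65
tcp_pos: [470.5, 215.2, 58.6]
tcp_rot: [0.001, 0.707, 0.707, 0.0]
wrist_force: [-4.2, -0.9, 16.2]
width: 24.6
grasp_force: 41.3
```

Emit:
{"api": "play_rows", "payload": {"commands": [[0, 0, 0, 0, 0, 0.5, -1], [0, 0, 0, 0, 0, 0, -1]]}}

```text
t: 18.85
tcp_pos: [470.5, 215.2, 58.6]
tcp_rot: [0.001, 0.707, 0.707, 0.0]
wrist_force: [-6.5, -3.4, 21.3]
width: 24.7
grasp_force: 41.8
```

Emit:
{"api": "play_rows", "payload": {"commands": [[0, 0, 0, 0, 0, -1.5, -0.5], [0, 0, 0, 0, 0, 0, 0.1], [0, 0, 0, 0, 0, 0, 0.2], [0, 0, 0, 0, 0, 0, 0.2]]}}

```text
t: 19.25
tcp_pos: [470.3, 214.7, 58.0]
tcp_rot: [-0.0, 0.707, 0.707, -0.0]
wrist_force: [0.1, 0.4, 0.4]
width: 51.1
grasp_force: 0.0
```

Emit:
{"api": "play_rows", "payload": {"commands": [[0, 0, 0, 0, 0, -10, 0.2], [0, 0, 0, 0, 0, -30, 0.2], [0, 0, 0, 0, 0, -45, 0.2], [0, 0, 0, 0, 0, -45, 0.2], [0, 0, 0, -20, 0, -10, 0.2]]}}

```text
t: 19.75
tcp_pos: [471.7, 198.9, 203.8]
tcp_rot: [0.001, 0.706, 0.708, 0.004]
wrist_force: [0.3, -0.0, -0.4]
width: 51.1
grasp_force: 0.0
```

Emit:
{"api": "play_rows", "payload": {"commands": [[0, 0, 0, -45, 0, 0, 0.2], [0, 0, 0, -45, 0, 0, 0.2], [0, 0, 0, -45, 0, 0, 0.2], [0, 0, 0, -45, 0, 0, 0.2], [0, 0, 0, -40, 5, 0, 0.2]]}}

```text
t: 20.25
tcp_pos: [474.4, -27.4, 198.9]
tcp_rot: [0.0, 0.708, 0.707, -0.0]
wrist_force: [0.5, 0.4, 0.2]
width: 51.1
grasp_force: 0.0
```

Emit:
{"api": "play_rows", "payload": {"commands": [[0, 0, 0, -20, 5, 20, 0.2], [0, 0, 0, -13, 2, 20, 0.2], [0, 0, 0, 0, 0, 10, 0.2], [0, 0, 0, 0, 0, 0, 0.2]]}}

```text
t: 20.65
tcp_pos: [481.2, -57.5, 147.5]
tcp_rot: [-0.001, 0.707, 0.707, -0.0]
wrist_force: [0.8, 0.7, -0.3]
width: 51.3
grasp_force: 0.0
```

```bash
python3 - <<'E'
from prec import *
st(); p=robot.read_camera("wrist"); bottles(p,["blue_bottle_1_mid","red_bottle_mid"],0)
E
```

```text
t 20.65 tcp [481.2 -57.5 147.5] x [0.001 1.    0.001] y [ 1.    -0.001 -0.002] z [-0.002  0.001 -1.   ] w 51.34912438035325 F [ 0.8  0.7 -0.3]
red_bottle_mid 0.56 tip [482.1 -55.1  73.8] 174 body [481.5 -46.7  40.4] [469. -67.  10.] [494. -44.  48.]
```

Emit:
{"api": "play_rows", "payload": {"commands": [[0, 0, 0, 0.5, 0.5, 40, 0.2], [0, 0, 0, 0.5, 0, 40, 0.2], [0, 0, 0, 0, 0, 27, 0.2], [0, 0, 0, 0, 0, 10, 0.2], [0, 0, 0, 0, 0, 0, 0.2]]}}

```text
t: 21.3
tcp_pos: [482.5, -56.4, 31.0]
tcp_rot: [-0.001, 0.707, 0.707, -0.0]
wrist_force: [-0.3, 0.8, 0.4]
width: 51.2
grasp_force: 0.0
```

Emit:
{"api": "play_rows", "payload": {"commands": [[0, 0, 0, 0, 0, 0, -1], [0, 0, 0, 0, 0, 0, -1], [0, 0, 0, 0, 0, 0, -1], [0, 0, 0, 0, 0, 0, -1], [0, 0, 0, 0, 0, 0, -1]]}}

```text
t: 21.8
tcp_pos: [483.8, -57.3, 32.8]
tcp_rot: [0.001, 0.708, 0.707, 0.001]
wrist_force: [-1.3, 0.5, 8.1]
width: 24.3
grasp_force: 39.1
```

Emit:
{"api": "play_rows", "payload": {"commands": [[0, 0, 0, 0, 0, -10, -1], [0, 0, 0, 0, 0, -40, -1], [0, 0, 0, 0, 0, -40, -1], [0, 0, 0, 0, 0, -40, -1], [0, 0, 0, 20, -5, -10, -1]]}}

```text
t: 22.3
tcp_pos: [480.1, -39.0, 175.8]
tcp_rot: [0.003, 0.709, 0.705, 0.002]
wrist_force: [-0.3, 1.3, -0.9]
width: 24.7
grasp_force: 39.4
```

Emit:
{"api": "play_rows", "payload": {"commands": [[0, 0, 0, 45, -5, 0, -1], [0, 0, 0, 45, 0, 0, -1], [0, 0, 0, 45, 0, 0, -1], [0, 0, 0, 45, 0, 0, -1], [0, 0, 0, 45, 0, 0, -1]]}}

```text
t: 22.8
tcp_pos: [472.0, 189.7, 171.5]
tcp_rot: [0.0, 0.707, 0.707, -0.0]
wrist_force: [1.7, -0.4, 0.2]
width: 24.6
grasp_force: 39.3
```

Emit:
{"api": "play_rows", "payload": {"commands": [[0, 0, 0, 45, 0, 0, -1], [0, 0, 0, 35, 0, 0, -1], [0, 0, 0, 14, 0, 0, -1], [0, 0, 0, 0, 0, 20, -1], [0, 0, 0, 0, 0, 0, -1]]}}

```text
t: 23.3
tcp_pos: [471.3, 280.9, 149.3]
tcp_rot: [-0.0, 0.707, 0.707, -0.002]
wrist_force: [-0.2, -1.2, -1.5]
width: 24.8
grasp_force: 39.3
```

```bash
python3 chk.py 473 281.8 red_bottle_mid; python3 -c "
from prec import *
p=robot.read_camera('wrist'); holes(p,[(476.2,349.5)])"
```

```text
t 23.3 tcp [471.3 280.9 149.3] x [-0.     1.    -0.002] y [ 1.     0.    -0.003] z [-0.003 -0.002 -1.   ] w 24.781126246841705 F [-0.2 -1.2 -1.5]
hole mean [473.2 282.7] ext [459.7 269.9] [486.6 295.2] r 13.6 755
t 23.35 tcp [471.9 280.7 150.4] x [ 0.001  1.    -0.002] y [ 1.    -0.001 -0.002] z [-0.002 -0.002 -1.   ] w 24.26340636535088 F [ 0.5 -0.5  1.3]
0.69 1853 [449.7 170.2  49.9] [483.6 294.6 166.1]
cyl [ 4.7096e+02  2.8085e+02  3.0000e-02 -0.0000e+00]
hole mean [476.3 349.8] ext [462.8 336.5] [489.5 362.9] r 13.7 995
```

Emit:
{"api": "play_rows", "payload": {"commands": [[0, 0, 0, 1.8, 1.6, 15, -1], [0, 0, 0, 0, 0, 20, -1], [0, 0, 0, 0, 0, 15, -1], [0, 0, 0, 0, 0, 8, -1], [0, 0, 0, 0, 0, 0, -1]]}}

```text
t: 23.95
tcp_pos: [474.0, 283.0, 91.9]
tcp_rot: [-0.0, 0.707, 0.707, -0.001]
wrist_force: [-0.5, 0.4, 0.1]
width: 24.7
grasp_force: 39.3
```

Emit:
{"api": "play_rows", "payload": {"commands": [[0, 0, 0, 0, 0, 0, -1]]}}

```text
t: 24.05
tcp_pos: [474.6, 283.8, 93.4]
tcp_rot: [-0.0, 0.707, 0.707, 0.0]
wrist_force: [0.0, -0.4, 0.2]
width: 24.8
grasp_force: 39.3
```

```bash
python3 chk.py 473 282 red_bottle_mid
```

```text
t 24.05 tcp [474.6 283.8  93.4] x [0.001 1.    0.   ] y [ 1.    -0.001 -0.   ] z [-0.  0. -1.] w 24.765168084664126 F [ 0.  -0.4  0.2]
hole mean [472.8 291.3] ext [459.8 282.8] [486.4 295.3] r 13.3 176
t 24.1 tcp [474.8 284.   93.8] x [0.001 1.    0.001] y [ 1.    -0.001  0.001] z [ 0.001  0.001 -1.   ] w 24.551512246782035 F [ 0.  -0.7 -0. ]
0.91 1780 [458.3 208.6  27.2] [490.7 297.7 108.9]
cyl [4.7430e+02 2.8387e+02 3.0000e-02 1.0000e-02]
```

Emit:
{"api": "play_rows", "payload": {"commands": [[0, 0, 0, -1.6, -1.4, 4, -1], [0, 0, 0, 0, 0, 3, -1], [0, 0, 0, 0, 0, 0, -1], [0, 0, 0, 0, 0, 0, -1]]}}

```text
t: 24.55
tcp_pos: [473.1, 281.9, 86.2]
tcp_rot: [0.0, 0.707, 0.707, -0.0]
wrist_force: [-0.3, 0.7, -0.6]
width: 24.6
grasp_force: 39.3
```

Emit:
{"api": "play_rows", "payload": {"commands": [[0, 0, 0, 0, 0, 2, -1], [0, 0, 0, 0, 0, 2, -1], [0, 0, 0, 0, 0, 0, -1]]}}

```text
t: 24.85
tcp_pos: [473.2, 282.0, 82.0]
tcp_rot: [0.0, 0.707, 0.707, 0.0]
wrist_force: [0.1, 0.4, 0.1]
width: 24.6
grasp_force: 39.5
```

Emit:
{"api": "play_rows", "payload": {"commands": [[0, 0, 0, 0, 0, 2, -1], [0, 0, 0, 0, 0, 1, -1], [0, 0, 0, 0, 0, 0, -1]]}}

```text
t: 25.15
tcp_pos: [473.4, 281.9, 79.1]
tcp_rot: [0.0, 0.707, 0.707, 0.0]
wrist_force: [2.1, -0.5, -0.2]
width: 24.4
grasp_force: 39.3
```

Emit:
{"api": "play_rows", "payload": {"commands": [[0, 0, 0, 0, 0.5, 2, -1], [0, 0, 0, 0, 0, 2, -1], [0, 0, 0, 0, 0, 0, -1]]}}

```text
t: 25.45
tcp_pos: [473.5, 281.8, 74.8]
tcp_rot: [-0.0, 0.707, 0.707, -0.0]
wrist_force: [0.3, 0.5, -0.1]
width: 24.8
grasp_force: 39.3
```

Emit:
{"api": "play_rows", "payload": {"commands": [[0, 0, 0, 0, 0, 4, -1], [0, 0, 0, 0, 0, 3, -1], [0, 0, 0, 0, 0, 0, -1]]}}

```text
t: 25.75
tcp_pos: [473.5, 281.8, 67.7]
tcp_rot: [-0.0, 0.707, 0.707, -0.0]
wrist_force: [1.1, 0.4, -0.6]
width: 24.7
grasp_force: 39.3
```

Emit:
{"api": "play_rows", "payload": {"commands": [[0, 0, 0, 0, 0, 4, -1], [0, 0, 0, 0, 0, 2, -1], [0, 0, 0, 0, 0, 0, -1]]}}

```text
t: 26.05
tcp_pos: [473.5, 281.8, 61.8]
tcp_rot: [-0.0, 0.707, 0.707, -0.0]
wrist_force: [0.6, 0.1, -0.9]
width: 24.6
grasp_force: 39.3
```

Emit:
{"api": "play_rows", "payload": {"commands": [[0, 0, 0, 0, 0, 1, -1], [0, 0, 0, 0, 0, 1, -1], [0, 0, 0, 0, 0, 0, -1]]}}

```text
t: 26.35
tcp_pos: [473.6, 282.3, 60.9]
tcp_rot: [0.0, 0.707, 0.707, 0.0]
wrist_force: [-1.6, -1.2, 5.6]
width: 24.8
grasp_force: 40.2
```

Emit:
{"api": "play_rows", "payload": {"commands": [[0, 0, 0, 0, 0, 1, -1], [0, 0, 0, 0, 0, 0, -1], [0, 0, 0, 0, 0, -1, -0.5], [0, 0, 0, 0, 0, 0, 0.2], [0, 0, 0, 0, 0, 0, 0.2]]}}

```text
t: 26.85
tcp_pos: [473.7, 282.0, 60.2]
tcp_rot: [0.0, 0.707, 0.707, 0.0]
wrist_force: [-0.2, 0.1, -0.1]
width: 50.8
grasp_force: 0.0
```

Emit:
{"api": "play_rows", "payload": {"commands": [[0, 0, 0, 0, 0, -5, 0.2], [0, 0, 0, 0, 0, -30, 0.2], [0, 0, 0, 0, 0, -45, 0.2], [0, 0, 0, 0, 0, -45, 0.2], [0, 0, 0, -20, 0, -10, 0.2]]}}

```text
t: 27.35
tcp_pos: [474.6, 266.3, 200.6]
tcp_rot: [0.0, 0.706, 0.708, 0.004]
wrist_force: [0.7, -0.3, -0.1]
width: 51.3
grasp_force: 0.0
```

Emit:
{"api": "play_rows", "payload": {"commands": [[0, 0, 0, -45, -4, 0, 0.2], [0, 0, 0, -45, -4, 0, 0.2], [0, 0, 0, -45, 0, 0, 0.2], [0, 0, 0, -45, 0, 0, 0.2], [0, 0, 0, -45, 0, 0, 0.2]]}}

```text
t: 27.85
tcp_pos: [465.1, 35.2, 195.6]
tcp_rot: [0.0, 0.707, 0.707, 0.0]
wrist_force: [0.7, -1.1, -0.2]
width: 51.3
grasp_force: 0.0
```

Emit:
{"api": "play_rows", "payload": {"commands": [[0, 0, 0, -35, 0, 0, 0.2], [0, 0, 0, 0, 0, 0, 0.2]]}}

```text
t: 28.05
tcp_pos: [465.1, -3.5, 195.0]
tcp_rot: [0.001, 0.71, 0.704, -0.001]
wrist_force: [0.5, -0.0, -0.1]
width: 51.5
grasp_force: 0.0
```

```bash
python3 - <<'E'
from prec import *
st(); p=robot.read_camera("wrist"); save(p,"w8"); bottles(p,["blue_bottle_1_mid","green_bottle_1_mid"],0); P=cloud(p).reshape(-1,3)
T=P[(abs(P[:,0]-460)<35)&(abs(P[:,1]-6)<35)&(P[:,2]>66)]; print(len(T),T.mean(0)); T=P[(abs(P[:,0]-460)<35)&(abs(P[:,1]-6)<35)&(P[:,2]>10)]; print(np.percentile(T,[1,99],0))
p=robot.read_camera("top"); 
for d in robot.cut_out(p,"used_bowl"): 
    Q=cloud(p)[d["pixels"]]; print(d["confidence"],np.nanpercentile(Q,[3,97],0).round())
E
```

```text
t 28.05 tcp [465.1  -3.5 195. ] x [ 0.009  1.    -0.002] y [ 1.    -0.009 -0.001] z [-0.001 -0.002 -1.   ] w 51.46091088662015 F [ 0.5 -0.  -0.1]
24511 [463.00960778  10.19999054 270.87192286]
[[426.48441527 -10.63991487  47.97915912]
 [494.14322242  17.28184862 296.36627035]]
0.61 [[ 437. -390.   -3.]
 [ 574. -266.   58.]]
```

```bash
python3 - <<'E'
from prec import *
p=robot.read_camera("wrist"); P=cloud(p).reshape(-1,3); P=P[(P[:,2]<85)&(abs(P[:,0]-460)<40)&(abs(P[:,1]-6)<40)]
T=P[P[:,2]>68]; print(len(T),T.mean(0)); T=P[(P[:,2]>10)&(P[:,2]<55)]; print(len(T),np.percentile(T,[0,1,99,100],0).round(1))
E
```

```text
131 [459.44145742   6.1125794   73.86378675]
419 [[447.   -8.2  10.2]
 [447.1  -7.8  11.1]
 [472.1  17.5  53.1]
 [472.4  17.7  55. ]]
```

View pics/w8.png

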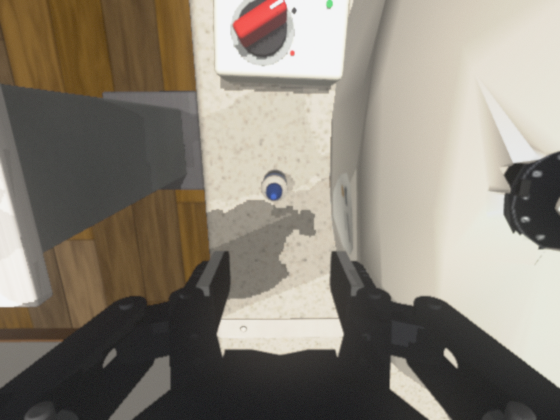

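The last blue bottle stands upright at px (274,187), about (459.7,4.7), clear of the block.

Emit:
{"api": "play_rows", "payload": {"commands": [[0, 0, 0, 8, -5.4, 10, 0.2], [0, 0, 0, 0, 0, 20, 0.2], [0, 0, 0, 0, 0, 20, 0.2], [0, 0, 0, 0, 0, 0, 0.2], [0, 0, 0, 0, 0, 0, 0.2]]}}

```text
t: 28.85
tcp_pos: [459.4, 11.1, 145.0]
tcp_rot: [-0.001, 0.707, 0.707, -0.0]
wrist_force: [-0.4, 0.4, -0.4]
width: 51.1
grasp_force: 0.0
```

Emit:
{"api": "play_rows", "payload": {"commands": [[0, 0, 0, -6.3, 0, 0, 0.2], [0, 0, 0, 0, 0, 0, 0.2], [0, 0, 0, 0, 0, 0, 0.2]]}}

```text
t: 29.15
tcp_pos: [460.4, 3.3, 145.8]
tcp_rot: [0.001, 0.708, 0.706, 0.0]
wrist_force: [0.4, 0.1, 0.4]
width: 51.5
grasp_force: 0.0
```

```bash
python3 - <<'E'
from prec import *
st();p=robot.read_camera("wrist"); P=cloud(p).reshape(-1,3); P=P[(P[:,2]<85)&(abs(P[:,0]-460)<40)&(abs(P[:,1]-6)<40)]
T=P[P[:,2]>68]; print(len(T),T.mean(0)); T=P[(P[:,2]>10)&(P[:,2]<55)]; print(len(T),np.percentile(T,[0,1,99,100],0).round(1))
E
```

```text
t 29.15 tcp [460.4   3.3 145.8] x [ 0.002  1.    -0.   ] y [ 1.    -0.002  0.001] z [ 0.001 -0.    -1.   ] w 51.47956123564597 F [0.4 0.1 0.4]
179 [459.50564515   6.50056002  74.0748077 ]
609 [[446.6  -7.   10.4]
 [446.8  -4.7  11.6]
 [471.9  17.6  54.3]
 [472.4  17.8  55. ]]
```

Emit:
{"api": "play_rows", "payload": {"commands": [[0, 0, 0, 1, -0.5, 35, 0.2], [0, 0, 0, 0, 0, 40, 0.2], [0, 0, 0, 0, 0, 28, 0.2], [0, 0, 0, 0, 0, 11, 0.2], [0, 0, 0, 0, 0, 0, 0.2]]}}

```text
t: 29.7
tcp_pos: [458.8, 4.9, 30.4]
tcp_rot: [-0.001, 0.707, 0.707, -0.001]
wrist_force: [-0.3, 0.8, 0.5]
width: 51.3
grasp_force: 0.0
```

Emit:
{"api": "play_rows", "payload": {"commands": [[0, 0, 0, 0, 0, 0, -1], [0, 0, 0, 0, 0, 0, -1], [0, 0, 0, 0, 0, 0, -1], [0, 0, 0, 0, 0, 0, -1], [0, 0, 0, 0, 0, 0, -1]]}}

```text
t: 30.2
tcp_pos: [460.5, 4.7, 32.6]
tcp_rot: [0.001, 0.708, 0.707, 0.001]
wrist_force: [-1.6, 0.6, 7.9]
width: 24.2
grasp_force: 39.3
```

Emit:
{"api": "play_rows", "payload": {"commands": [[0, 0, 0, 0, 0, -10, -1], [0, 0, 0, 0, 0, -40, -1], [0, 0, 0, 0, 0, -45, -1], [0, 0, 0, 0, 0, -45, -1], [0, 0, 0, 20, 0, -10, -1]]}}

```text
t: 30.7
tcp_pos: [461.7, 23.1, 186.3]
tcp_rot: [0.003, 0.709, 0.705, 0.002]
wrist_force: [0.6, 0.7, -1.0]
width: 24.4
grasp_force: 39.5
```

Emit:
{"api": "play_rows", "payload": {"commands": [[0, 0, 0, 45, 0, 0, -1], [0, 0, 0, 45, 0, 0, -1], [0, 0, 0, 45, 0, 0, -1], [0, 0, 0, 45, 4, 0, -1], [0, 0, 0, 45, 4, 0, -1]]}}

```text
t: 31.2
tcp_pos: [467.6, 251.1, 182.3]
tcp_rot: [0.0, 0.708, 0.707, 0.0]
wrist_force: [0.9, 0.3, 0.3]
width: 24.3
grasp_force: 39.5
```

Emit:
{"api": "play_rows", "payload": {"commands": [[0, 0, 0, 45, 4, 0, -1], [0, 0, 0, 35, 4, 0, -1], [0, 0, 0, 18, 0, 0, -1], [0, 0, 0, 0, 0, 20, -1], [0, 0, 0, 0, 0, 0, -1]]}}

```text
t: 31.7
tcp_pos: [474.5, 347.2, 159.9]
tcp_rot: [-0.0, 0.707, 0.707, -0.002]
wrist_force: [0.3, 0.0, -1.1]
width: 24.7
grasp_force: 39.4
```

Emit:
{"api": "play_rows", "payload": {"commands": [[0, 0, 0, 0, 0, 10, -1], [0, 0, 0, 0, 0, 0, -1]]}}

```text
t: 31.9
tcp_pos: [475.8, 346.4, 150.7]
tcp_rot: [0.0, 0.708, 0.706, -0.001]
wrist_force: [-0.8, 0.1, -0.5]
width: 24.6
grasp_force: 39.5
```

```bash
python3 chk.py 476 349.5 blue_bottle_1_mid
```

```text
t 31.9 tcp [475.8 346.4 150.7] x [ 0.002  1.    -0.001] y [ 1.    -0.002 -0.001] z [-0.001 -0.001 -1.   ] w 24.604650455160662 F [-0.8  0.1 -0.5]
hole mean [476.4 350.4] ext [462.8 337.7] [489.8 363.1] r 13.6 766
t 31.95 tcp [476.  346.7 151.2] x [ 0.002  1.    -0.001] y [ 1.    -0.002 -0.   ] z [-0.    -0.001 -1.   ] w 24.79580484333894 F [-0.2 -0.6 -1. ]
0.84 596 [455.7 203.7  39.9] [483.2 228.1  77.8]
cyl [4.7924e+02 3.1980e+02 9.0000e-02 1.0700e+00]
```

Emit:
{"api": "play_rows", "payload": {"commands": [[0, 0, 0, 3, 0.5, 20, -1], [0, 0, 0, 0, 0, 20, -1], [0, 0, 0, 0, 0, 15, -1], [0, 0, 0, 0, 0, 5, -1], [0, 0, 0, 0, 0, 0, -1]]}}

```text
t: 32.5
tcp_pos: [476.2, 350.4, 90.9]
tcp_rot: [-0.0, 0.708, 0.707, -0.0]
wrist_force: [0.4, 0.5, -0.7]
width: 24.8
grasp_force: 39.5
```

Emit:
{"api": "play_rows", "payload": {"commands": [[0, 0, 0, 0, 0, 0, -1], [0, 0, 0, 0, 0, 0, -1]]}}

```text
t: 32.7
tcp_pos: [476.7, 351.1, 92.1]
tcp_rot: [0.0, 0.707, 0.707, 0.001]
wrist_force: [-0.4, -0.5, -0.6]
width: 24.4
grasp_force: 39.5
```

```bash
python3 chk.py 476 349.5 blue_bottle_1_mid
```

```text
t 32.7 tcp [476.7 351.1  92.1] x [0.001 1.    0.001] y [ 1.    -0.001  0.001] z [ 0.001  0.001 -1.   ] w 24.40244825100288 F [-0.4 -0.5 -0.6]
hole mean [477.9 358.9] ext [463.4 349.2] [489.8 363.1] r 13.4 207
t 32.75 tcp [476.7 351.   92.1] x [0.001 1.    0.001] y [ 1.    -0.001  0.001] z [ 0.001  0.001 -1.   ] w 24.36781293330398 F [ 0.1  0.2 -1. ]
0.66 23085 [ 4.037e+02  2.594e+02 -4.000e-01] [547.6 416.1 105.6]
cyl [ 4.7797e+02  3.4050e+02  3.0000e-02 -8.4000e-01]
```

Emit:
{"api": "play_rows", "payload": {"commands": [[0, 0, 0, -1.4, 0, 3, -1], [0, 0, 0, 0, 0, 3, -1], [0, 0, 0, 0, 0, 0, -1], [0, 0, 0, 0, 0, 0, -1]]}}

```text
t: 33.2
tcp_pos: [476.2, 349.2, 85.0]
tcp_rot: [-0.0, 0.707, 0.707, -0.0]
wrist_force: [-0.1, 0.2, -0.3]
width: 24.3
grasp_force: 39.5
```

Emit:
{"api": "play_rows", "payload": {"commands": [[0, 0, 0, 0, 0, 3, -1], [0, 0, 0, 0, 0, 2, -1], [0, 0, 0, 0, 0, 0, -1]]}}

```text
t: 33.5
tcp_pos: [476.4, 349.3, 79.9]
tcp_rot: [-0.0, 0.707, 0.707, 0.0]
wrist_force: [0.5, 0.0, -1.2]
width: 24.6
grasp_force: 39.5
```

Emit:
{"api": "play_rows", "payload": {"commands": [[0, 0, 0, 0, 0, 2, -1], [0, 0, 0, 0, 0, 0, -1]]}}

```text
t: 33.7
tcp_pos: [476.4, 349.3, 78.1]
tcp_rot: [0.0, 0.707, 0.707, 0.0]
wrist_force: [0.7, 0.4, -0.8]
width: 24.7
grasp_force: 39.4
```

In, contact was expected at about 82.6.

Emit:
{"api": "play_rows", "payload": {"commands": [[0, 0, 0, 0, 0.3, 4, -1], [0, 0, 0, 0, 0, 4, -1], [0, 0, 0, 0, 0, 0, -1]]}}

```text
t: 34.0
tcp_pos: [476.5, 349.1, 69.6]
tcp_rot: [-0.0, 0.707, 0.707, -0.0]
wrist_force: [1.5, 1.2, -2.0]
width: 24.7
grasp_force: 39.4
```

Emit:
{"api": "play_rows", "payload": {"commands": [[0, 0, 0, 0, 0, 4, -1], [0, 0, 0, 0, 0, 3, -1], [0, 0, 0, 0, 0, 1, -1], [0, 0, 0, 0, 0, 0, -1]]}}

```text
t: 34.4
tcp_pos: [476.6, 349.2, 62.0]
tcp_rot: [-0.0, 0.707, 0.707, -0.0]
wrist_force: [0.2, 0.9, -1.2]
width: 24.7
grasp_force: 39.5
```

Emit:
{"api": "play_rows", "payload": {"commands": [[0, 0, 0, 0, 0, 1.5, -1], [0, 0, 0, 0, 0, 1, -1], [0, 0, 0, 0, 0, 0, -1]]}}

```text
t: 34.7
tcp_pos: [476.6, 349.6, 60.7]
tcp_rot: [0.0, 0.707, 0.707, 0.0]
wrist_force: [-1.5, -2.6, 8.8]
width: 24.3
grasp_force: 40.4
```

Emit:
{"api": "play_rows", "payload": {"commands": [[0, 0, 0, 0, 0, 1, -1], [0, 0, 0, 0, 0, 0, -1], [0, 0, 0, 0, 0, -1, -0.5], [0, 0, 0, 0, 0, 0, 0.2], [0, 0, 0, 0, 0, 0, 0.2]]}}

```text
t: 35.2
tcp_pos: [476.6, 349.1, 59.6]
tcp_rot: [0.0, 0.707, 0.707, -0.0]
wrist_force: [-0.5, 0.6, -0.3]
width: 50.8
grasp_force: 0.0
```

Emit:
{"api": "play_rows", "payload": {"commands": [[0, 0, 0, 0, 0, -5, 0.2], [0, 0, 0, 0, 0, -30, 0.2], [0, 0, 0, 0, 0, -45, 0.2], [0, 0, 0, 0, 0, -45, 0.2], [0, 0, 0, -20, -5, -25, 0.2]]}}

```text
t: 35.7
tcp_pos: [471.8, 332.6, 213.7]
tcp_rot: [-0.001, 0.706, 0.708, 0.003]
wrist_force: [0.8, -0.2, 0.4]
width: 51.5
grasp_force: 0.0
```

Emit:
{"api": "play_rows", "payload": {"commands": [[0, 0, 0, -45, -5, -10, 0.2], [0, 0, 0, -45, -5, -10, 0.2], [0, 0, 0, -45, -5, -10, 0.2], [0, 0, 0, -45, -5, 0, 0.2], [0, 0, 0, 0, 0, 0, 0.2]]}}

```text
t: 36.2
tcp_pos: [451.5, 142.3, 239.6]
tcp_rot: [0.001, 0.711, 0.704, -0.002]
wrist_force: [0.1, 0.2, -0.3]
width: 51.6
grasp_force: 0.0
```

```bash
python3 - <<'E'
from prec import *
s,_=st(); print(s["joint_positions"]); p=robot.read_camera("wrist"); save(p,"w9"); P=cloud(p).reshape(-1,3)
for x,y in ((470.2,214.4),(473.4,282),(476.6,349.7)):
    T=P[(np.hypot(P[:,0]-x,P[:,1]-y)<20)&(P[:,2]>60)&(P[:,2]<125)]; print(len(T),"ztop",np.percentile(T[:,2],[98,99.7]),"tip",T[T[:,2]>T[:,2].max()-8].mean(0))
k=P[(np.hypot(P[:,0]-451,P[:,1]-143)<35)&(P[:,2]>83)&(P[:,2]<95)]; print("knob",k.mean(0),cv2.minAreaRect(k[:,:2].astype(np.float32)))
E
```

```text
t 36.2 tcp [451.5 142.3 239.6] x [ 0.01   1.    -0.004] y [ 1.   -0.01 -0.  ] z [-0.    -0.004 -1.   ] w 51.594150786782926 F [ 0.1  0.2 -0.3]
[ 0.33883959  0.24738727 -0.86844361  1.89551296  0.21593637  1.09646572
 -0.62456058]
562 ztop [106.49207416 107.26859312] tip [469.00674051 213.98643256 103.73190183]
767 ztop [106.89746209 107.89390234] tip [471.76327042 280.95605598 104.40101027]Traceback (most recent call last):
  File "<stdin>", line 4, in <module>
    return _quantile_unchecked(
        a, q, axis, out, overwrite_input, method, keepdims, weights)
    return _ureduce(a,
                    func=_quantile_ureduce_func,
    ...<5 lines>...
                    overwrite_input=overwrite_input,
                    method=method)
    r = func(a, **kwargs)
    result = _quantile(arr,
                       quantiles=q,
    ...<2 lines>...
                       out=out,
                       weights=wgt)
    slices_having_nans = np.isnan(arr[-1, ...])
                                  ~~~^^^^^^^^^
IndexError: index -1 is out of bounds for axis 0 with size 0
```

View pics/w9.png

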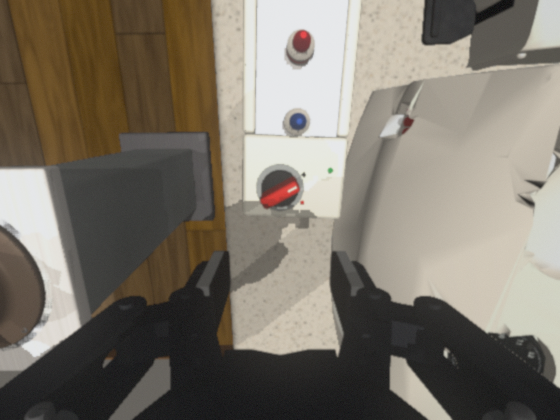

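Bottles in pockets 3 and 2 are seated, with tops at 106 mm as they should be. The knob is at px (280,192). The bowl seemed to have shifted, so I'll check it and pocket_1 before the knob.

```bash
python3 - <<'E'
from prec import *
p=robot.read_camera("top"); P=cloud(p)
for t in ["used_bowl","green_bottle_1_mid","blue_bottle_1_mid"]:
  for d in robot.cut_out(p,t):
    Q=P[d["pixels"]]; print(t,round(d["confidence"],2),np.nanpercentile(Q,[3,50,97],0).round().tolist())
q=robot.read_camera("side"); P=cloud(q)
for t in ["used_bowl","green_bottle_1_mid"]:
  for d in robot.cut_out(q,t):
    Q=P[d["pixels"]]; print(t,round(d["confidence"],2),np.nanpercentile(Q,[3,50,97],0).round().tolist())
a=cv2.resize(p["img"][200:290,150:410,::-1],(780,270),interpolation=cv2.INTER_CUBIC)
b=cv2.resize(q["img"][180:280,150:410,::-1],(780,300),interpolation=cv2.INTER_CUBIC)
cv2.imwrite("pics/c3.png",np.vstack([a,b]))
E
```

```text
used_bowl 0.6 [[437.0, -392.0, -3.0], [520.0, -338.0, 16.0], [574.0, -268.0, 57.0]]
used_bowl 0.54 [[643.0, -259.0, -6.0], [672.0, -233.0, 6.0], [702.0, -205.0, 17.0]]
green_bottle_1_mid 0.69 [[504.0, -317.0, 22.0], [517.0, -299.0, 41.0], [536.0, -283.0, 60.0]]
blue_bottle_1_mid 0.6 [[375.0, -540.0, 6.0], [411.0, -502.0, 17.0], [447.0, -465.0, 27.0]]
used_bowl 0.84 [[435.0, -389.0, -3.0], [523.0, -334.0, 16.0], [572.0, -264.0, 56.0]]
used_bowl 0.45 [[533.0, 501.0, -3.0], [542.0, 510.0, 27.0], [559.0, 532.0, 50.0]]
green_bottle_1_mid 0.46 [[500.0, -321.0, 12.0], [517.0, -300.0, 37.0], [541.0, -279.0, 60.0]]
```

View pics/c3.png

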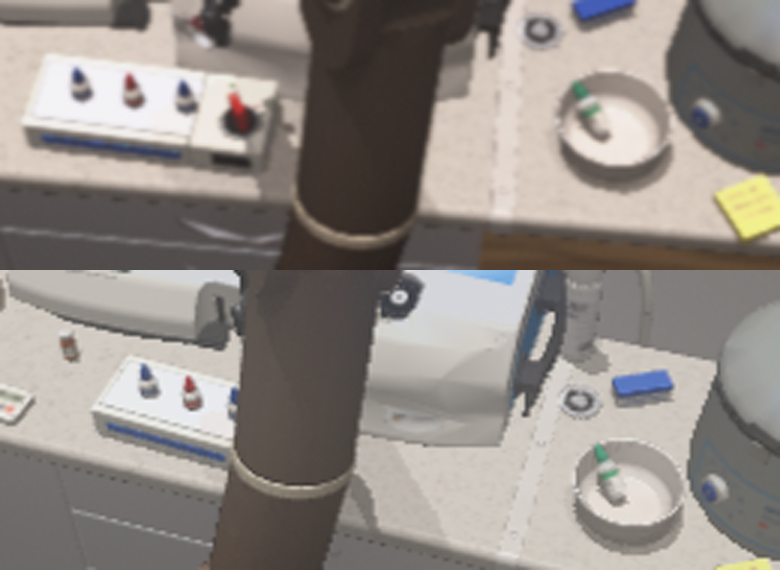

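The three fresh bottles stand seated in the block (top crop 80,83; 133,90; 184,95). The bowl was nudged about 17 mm, but the green bottle is still in it. Now I'll turn the hand to line up with the knob.

Emit:
{"api": "play_rows", "payload": {"commands": [[0, 0, 0.1335, 0, 0, 10, 0.2], [0, 0, 0.1335, 0, 0, 10, 0.2], [0, 0, 0.1335, 0, 0, 10, 0.2], [0, 0, 0.1335, 0, 0, 10, 0.2]]}}

```text
t: 37.0
tcp_pos: [451.2, 150.3, 199.1]
tcp_rot: [-0.0, 0.87, 0.493, -0.0]
wrist_force: [0.3, -0.4, -0.0]
width: 51.3
grasp_force: 0.0
```

Emit:
{"api": "play_rows", "payload": {"commands": [[0, 0, 0.1335, 0, 0, 10, 0.2], [0, 0, 0.1335, 0, 0, 10, 0.2], [0, 0, 0.1335, 0, 0, 10, 0.2], [0, 0, 0.1335, 0, 0, 10, 0.2], [0, 0, 0, 0, 0, 0, 0.2]]}}

```text
t: 37.5
tcp_pos: [450.5, 149.9, 158.5]
tcp_rot: [-0.0, 0.969, 0.248, -0.001]
wrist_force: [-0.7, -0.8, 0.8]
width: 51.3
grasp_force: 0.0
```

Emit:
{"api": "play_rows", "payload": {"commands": [[0, 0, 0, 0, 0, 0, 0.2]]}}

```text
t: 37.6
tcp_pos: [451.2, 150.1, 159.7]
tcp_rot: [-0.0, 0.968, 0.251, -0.0]
wrist_force: [-0.4, 0.9, -0.5]
width: 51.4
grasp_force: 0.0
```

```bash
cat > k.py <<'E'
from prec import *
s,r=st(); print(np.round(s["joint_positions"],2), "yaw x",np.arctan2(r[1,0],r[0,0]))
d=np.array([451.6,143.0,62])-s["tcp_pos"]; print("tool shift to knob",(r.T@d).round(1), "turn",np.arctan2(r[1,0],r[0,0])-0.503)
E
python3 k.py
```

```text
t 37.6 tcp [451.2 150.1 159.7] x [ 0.874  0.486 -0.   ] y [ 0.486 -0.874 -0.   ] z [-0.001  0.    -1.   ] w 51.367371904249 F [-0.4  0.9 -0.5]
[ 0.12  0.31 -0.64  2.    0.23  0.91 -1.71] yaw x 0.5072778433127594
tool shift to knob [-3.1  6.5 97.7] turn 0.004277843312759377
```

Twisting from here would run the last joint to its limit, so I'll use the half-turn equivalent grasp.

Emit:
{"api": "play_rows", "payload": {"commands": [[0, 0, -0.1428, 0, 0, 0, 0.0], [0, 0, -0.1428, 0, 0, 0, 0.0], [0, 0, -0.1428, 0, 0, 0, 0.0], [0, 0, -0.1428, 0, 0, 0, 0.0], [0, 0, -0.1428, 0, 0, 0, 0.0]]}}

```text
t: 38.1
tcp_pos: [451.8, 149.7, 160.4]
tcp_rot: [0.0, 0.818, 0.575, 0.001]
wrist_force: [-0.4, 0.6, 0.6]
width: 42.8
grasp_force: 0.0
```

Emit:
{"api": "play_rows", "payload": {"commands": [[0, 0, -0.1428, 0, 0, 0, 0.0], [0, 0, -0.1428, 0, 0, 0, 0.0], [0, 0, -0.1428, 0, 0, 0, 0.0], [0, 0, -0.1428, 0, 0, 0, 0.0], [0, 0, -0.1428, 0, 0, 0, 0.0]]}}

```text
t: 38.6
tcp_pos: [451.9, 149.6, 160.5]
tcp_rot: [0.0, 0.566, 0.825, 0.0]
wrist_force: [0.7, -0.9, 0.5]
width: 42.4
grasp_force: 0.0
```

Emit:
{"api": "play_rows", "payload": {"commands": [[0, 0, -0.1428, 0, 0, 0, 0.0], [0, 0, -0.1428, 0, 0, 0, 0.0], [0, 0, -0.1428, 0, 0, 0, 0.0], [0, 0, -0.1428, 0, 0, 0, 0.0], [0, 0, -0.1428, 0, 0, 0, 0.0]]}}

```text
t: 39.1
tcp_pos: [451.9, 149.5, 160.4]
tcp_rot: [0.001, 0.242, 0.97, 0.0]
wrist_force: [0.1, 0.1, 0.5]
width: 42.6
grasp_force: 0.0
```

Emit:
{"api": "play_rows", "payload": {"commands": [[0, 0, -0.1428, 0, 0, 0, 0.0], [0, 0, -0.1428, 0, 0, 0, 0.0], [0, 0, -0.1428, 0, 0, 0, 0.0], [0, 0, -0.1428, 0, 0, 0, 0.0], [0, 0, -0.1428, 0, 0, 0, 0.0]]}}

```text
t: 39.6
tcp_pos: [451.9, 149.4, 160.5]
tcp_rot: [0.001, -0.112, 0.994, 0.0]
wrist_force: [0.2, -0.1, -0.1]
width: 42.7
grasp_force: 0.0
```

Emit:
{"api": "play_rows", "payload": {"commands": [[0, 0, -0.1428, 0, 0, 0, 0.0], [0, 0, -0.1428, 0, 0, 0, 0.0], [0, 0, 0, 0, 0, 0, 0.0], [0, 0, 0, 0, 0, 0, 0.0]]}}

```text
t: 40.0
tcp_pos: [451.7, 149.4, 160.0]
tcp_rot: [0.0, -0.247, 0.969, 0.0]
wrist_force: [-0.5, -0.0, 0.7]
width: 42.6
grasp_force: 0.0
```

```bash
python3 k.py; python3 -c "
from prec import *
p=robot.read_camera('wrist'); P=cloud(p).reshape(-1,3)
k=P[(np.hypot(P[:,0]-451,P[:,1]-143)<30)&(P[:,2]>80)&(P[:,2]<95)]; print(len(k),k.mean(0),cv2.minAreaRect(k[:,:2].astype(np.float32)))"
```

```text
t 40.0 tcp [451.7 149.4 160. ] x [-0.878 -0.479 -0.001] y [-0.479  0.878  0.   ] z [ 0.     0.001 -1.   ] w 42.63299647943137 F [-0.5 -0.   0.7]
[ 0.58  0.62 -1.35  1.98  0.68  1.12  1.01] yaw x -2.6423982065510856
tool shift to knob [ 3.2 -5.6 98. ] turn -3.1453982065510857
916 [449.93298942 141.94165638  88.96100753] ((451.23138427734375, 142.2721405029297), (40.91596984863281, 12.716448783874512), 28.652496337890625)
```

Emit:
{"api": "play_rows", "payload": {"commands": [[0, 0, 0, 3.2, -5.8, 0, 0.0], [0, 0, 0, 0, 0, 20, 0.0], [0, 0, 0, 0, 0, 20, 0.0], [0, 0, 0, 0, 0, 15, 0.0], [0, 0, 0, 0, 0, 0, 0.0]]}}

```text
t: 40.55
tcp_pos: [450.5, 141.8, 103.3]
tcp_rot: [-0.001, -0.248, 0.969, -0.0]
wrist_force: [0.4, -0.1, 0.0]
width: 42.9
grasp_force: 0.0
```

```bash
python3 k.py
```

```text
t 40.55 tcp [450.5 141.8 103.3] x [-0.877 -0.481  0.003] y [-0.481  0.877  0.   ] z [-0.002 -0.001 -1.   ] w 42.86329994384395 F [ 0.4 -0.1  0. ]
[ 0.53  0.68 -1.26  2.03  0.77  1.03  0.95] yaw x -2.640244705096923
tool shift to knob [-1.6  0.5 41.3] turn -3.143244705096923
```

Emit:
{"api": "play_rows", "payload": {"commands": [[0, 0, 0, -1.2, 0.3, 15, 0.0], [0, 0, 0, 0, 0, 15, 0.0], [0, 0, 0, 0, 0, 9, 0.0], [0, 0, 0, 0, 0, 0, 0.0], [0, 0, 0, 0, 0, 0, 0.0]]}}

```text
t: 41.05
tcp_pos: [452.2, 143.8, 65.6]
tcp_rot: [-0.0, -0.248, 0.969, 0.0]
wrist_force: [-0.6, 0.4, 0.4]
width: 42.9
grasp_force: 0.0
```

```bash
python3 k.py
```

```text
t 41.05 tcp [452.2 143.8  65.6] x [-0.877 -0.481  0.   ] y [-0.481  0.877  0.   ] z [-0.  0. -1.] w 42.94046567107047 F [-0.6  0.4  0.4]
[ 0.48  0.72 -1.2   2.06  0.84  0.97  0.9 ] yaw x -2.6393408628228596
tool shift to knob [ 0.9 -0.4  3.6] turn -3.1423408628228597
```

Emit:
{"api": "play_rows", "payload": {"commands": [[0, 0, 0, 0.8, -0.4, 0, -0.3], [0, 0, 0, 0, 0, 0, -1], [0, 0, 0, 0, 0, 0, -1], [0, 0, 0, 0, 0, 0, -1], [0, 0, 0, 0, 0, 0, -1]], "squeeze": 40}}

```text
t: 41.55
tcp_pos: [451.9, 143.0, 66.2]
tcp_rot: [0.0, -0.248, 0.969, -0.0]
wrist_force: [-1.8, -0.2, 6.1]
width: 12.1
grasp_force: 41.8
```

Emit:
{"api": "play_rows", "payload": {"commands": [[0, 0, 0.1, 0, 0, 0, -1], [0, 0, 0.1, 0, 0, 0, -1], [0, 0, 0.1, 0, 0, 0, -1], [0, 0, 0, 0, 0, 0, -1]]}}

```text
t: 41.95
tcp_pos: [451.9, 142.8, 66.2]
tcp_rot: [0.0, -0.1, 0.995, -0.0]
wrist_force: [-2.4, -0.5, 6.2]
width: 12.1
grasp_force: 41.7
```

```bash
python3 k.py; python3 -c "
from h import *; print(robot.observe()['ft_torque'])"
```

```text
t 41.95 tcp [451.9 142.8  66.2] x [-0.98  -0.199 -0.001] y [-0.199  0.98  -0.001] z [ 0.001 -0.    -1.   ] w 12.092291987344757 F [-2.4 -0.5  6.2]
[ 0.45  0.68 -1.13  2.06  0.79  0.93  0.64] yaw x -2.941442941517946
tool shift to knob [0.3 0.2 4.2] turn -3.4444429415179463
[-0.05563948  0.39883177  0.06089426]
```

Emit:
{"api": "play_rows", "payload": {"commands": [[0, 0, 0.1, 0, 0, 0, -1], [0, 0, 0.1, 0, 0, 0, -1], [0, 0, 0.1, 0, 0, 0, -1], [0, 0, 0.1, 0, 0, 0, -1], [0, 0, 0.1, 0, 0, 0, -1]]}}

```text
t: 42.45
tcp_pos: [452.0, 142.6, 66.2]
tcp_rot: [0.0, 0.149, 0.989, -0.0]
wrist_force: [-3.0, -1.2, 8.4]
width: 12.4
grasp_force: 42.2
```

Emit:
{"api": "play_rows", "payload": {"commands": [[0, 0, 0.1, 0, 0, 0, -1], [0, 0, 0.1, 0, 0, 0, -1], [0, 0, 0.05, 0, 0, 0, -1], [0, 0, 0, 0, 0, 0, -1]]}}

```text
t: 42.85
tcp_pos: [451.9, 142.5, 66.2]
tcp_rot: [0.0, 0.27, 0.963, -0.001]
wrist_force: [-3.2, -0.6, 9.6]
width: 12.2
grasp_force: 42.1
```

```bash
python3 k.py; python3 -c "
from h import *; print(robot.observe()['ft_torque'])"
```

```text
t 42.85 tcp [451.9 142.5  66.2] x [-0.854  0.52  -0.001] y [ 0.52   0.854 -0.001] z [ 0.001 -0.001 -1.   ] w 12.182303115690843 F [-3.2 -0.6  9.6]
[ 0.35  0.58 -0.97  2.07  0.66  0.83  0.01] yaw x 2.594748022836469
tool shift to knob [0.5 0.3 4.2] turn 2.091748022836469
[-0.48919223  0.53727446  0.0978608 ]
```

Emit:
{"api": "play_rows", "payload": {"commands": [[0, 0, 0.04, 0, 0, 0, -1], [0, 0, 0.04, 0, 0, 0, -1], [0, 0, 0, 0, 0, 0, -1]]}}

```text
t: 43.15
tcp_pos: [451.9, 142.5, 66.2]
tcp_rot: [0.0, 0.308, 0.951, -0.001]
wrist_force: [-3.1, -2.8, 9.7]
width: 12.1
grasp_force: 42.6
```

```bash
python3 k.py; python3 -c "
from h import *; print(robot.observe()['ft_torque'])"
```

```text
t 43.15 tcp [451.9 142.5  66.2] x [-0.811  0.585 -0.001] y [ 0.585  0.811 -0.001] z [ 0.001 -0.001 -1.   ] w 12.147898994653698 F [-3.1 -2.8  9.7]
[ 0.33  0.57 -0.95  2.07  0.65  0.83 -0.06] yaw x 2.516109046592667
tool shift to knob [0.5 0.3 4.2] turn 2.013109046592667
[-0.55951817  0.57712053  0.49302318]
```

The torque jumped from 0.10 to 0.49 N m at 1.13 rad, so the knob is at its stop. I'll release, let it spring back and lift off.

Emit:
{"api": "play_rows", "payload": {"commands": [[0, 0, 0, 0, 0, 0, 0.3], [0, 0, 0, 0, 0, 0, 0.3], [0, 0, 0, 0, 0, 0, 0.3], [0, 0, 0, 0, 0, 0, 0.3], [0, 0, 0, 0, 0, 0, 0.3]]}}

```text
t: 43.65
tcp_pos: [451.7, 142.7, 65.6]
tcp_rot: [-0.0, 0.309, 0.951, -0.0]
wrist_force: [-0.9, -0.7, -1.3]
width: 55.3
grasp_force: 0.0
```

Emit:
{"api": "play_rows", "payload": {"commands": [[0, 0, 0, 0, 0, -10, 0.3], [0, 0, 0, 0, 0, -20, 0.3], [0, 0, 0, 0, 0, -40, 0.3], [0, 0, 0, 0, 0, -45, 0.3], [0, 0, 0, 0, 0, -45, 0.3]]}}

```text
t: 44.15
tcp_pos: [451.1, 143.1, 227.8]
tcp_rot: [-0.0, 0.308, 0.951, 0.0]
wrist_force: [1.0, -1.1, 0.3]
width: 55.4
grasp_force: 0.0
```

Emit:
{"api": "play_rows", "payload": {"commands": [[0, 0, 0, 0, 0, -10, 0.3], [0, 0, 0, 0, 0, 0, 0.3], [0, 0, 0, 0, 0, 0, 0.3]]}}

```text
t: 44.45
tcp_pos: [451.3, 142.2, 235.0]
tcp_rot: [-0.0, 0.309, 0.951, -0.001]
wrist_force: [0.2, -0.2, 0.7]
width: 55.4
grasp_force: 0.0
```

```bash
python3 - <<'E'
from prec import *
st(); p=robot.read_camera("wrist"); P=cloud(p).reshape(-1,3); q=robot.read_camera("top"); Z=cloud(q)
k=P[(np.hypot(P[:,0]-451,P[:,1]-143)<30)&(P[:,2]>80)&(P[:,2]<95)]; print("knob",len(k),cv2.minAreaRect(k[:,:2].astype(np.float32)))
for n,C in (("w",P),("top",Z.reshape(-1,3)),("side",cloud(robot.read_camera("side")).reshape(-1,3))):
  for x,y in ((470.2,214.4),(473.4,282),(476.6,349.7)):
    T=C[(np.hypot(C[:,0]-x,C[:,1]-y)<20)&(C[:,2]>60)&(C[:,2]<125)]
    if len(T)>3: print(n,len(T),"ztop",T[:,2].max().round(1),T[T[:,2]>92].mean(0).round(1))
a=cv2.resize(q["img"][200:290,150:410,::-1],(780,270),interpolation=cv2.INTER_CUBIC)
b=cv2.resize(p["img"][...,::-1],(440,330)); b=cv2.copyMakeBorder(b,0,0,0,340,cv2.BORDER_CONSTANT)
cv2.imwrite("pics/c4.png",np.vstack([a,b]))
E
```

```text
t 44.45 tcp [451.3 142.2 235. ] x [-0.809  0.588  0.   ] y [ 0.588  0.809 -0.001] z [-0.001 -0.001 -1.   ] w 55.35860180615056 F [ 0.2 -0.2  0.7]
knob 567 ((451.58123779296875, 142.5361328125), (41.722137451171875, 13.464369773864746), 28.2299747467041)
w 581 ztop 107.8 [467.5 213.1  99.4]
w 747 ztop 108.0 [470.6 279.6  99.5]
w 1018 ztop 107.9 [474.3 346.3  99.1]
top 52 ztop 104.7 [466.  208.4  99.5]
top 50 ztop 109.9 [467.5 276.2 100.5]
top 52 ztop 107.1 [473.2 342.5  99.9]
side 46 ztop 108.7 [463.8 210.1 100.6]
side 45 ztop 109.5 [467.3 277.3  99.3]
side 48 ztop 104.7 [470.6 345.3 100. ]
```

View pics/c4.png

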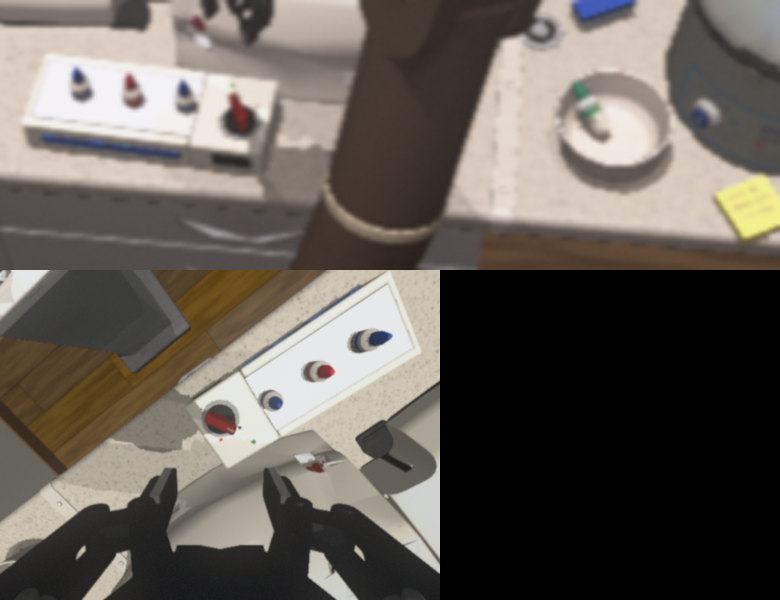

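All three bottles are seated (tops equal at about 107 mm), the knob is back at rest (28°), the green bottle is in the bowl, and the robot is clear of everything.

```bash
python3 -c "
from workcell import robot; print(robot.close_job())"
```

```text
the job is handed in; nothing more can be done
None
```

The changeover is done and handed in at about 45 s: the one green bottle is in the bowl, the red and two blue bottles are seated in the pockets, and the knob was turned to its stop and sprang back by itself; the bowl got nudged about 17 mm during the run and I left it there, with the bottle still inside.

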